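Complete the dispensing tray and hold the check stamp on the last label

ROBOT

A 6-joint arm with a two-finger parallel gripper is mounted at the origin on a cart in front of the work surface, level with it; the furniture and walls round the work are solid. World frame = base frame: x ahead of the robot, y to its left, z up, the work surface at z = 0. Lengths are in m, angles in rad, forces in N, time in s.
With the tool pointing down it reaches from about 0.25 to 0.725 m from the base axis. Payload 9.7 kg.
Tool frame: the origin (TCP) lies on the centre line of the jaws, within the pads' length; the fingertips stand 14 mm ahead of it and the grasp point (between the pads) lies 5 mm behind it; z points along the fingers, y is the direction in which the jaws open and shut (so a half turn about z gives the same grasp; the last joint's range is limited). The gripper opens to 85 mm and grips with 20 to 120 N. Pads are 22 mm wide; open, the fingers measure 114 mm over their backs; the gripper's body (76 mm by 85 mm) begins 54 mm behind the grasp point. The pads swing forward as they close: fully open they stand 13 mm farther back than shut.
Start: joints at [-1.22, 0.087, 0.176, 1.66, 0, 1.571], TCP at [0.189, -0.517, 0.245] pointing down, gripper open.
Joint ranges: [-3.13, 3.13], [-0.85, 1.81], [-1.15, 1.24], [-2.2, 2.28], [-1.44, 1.52], [-3.14, 3.14]. Speed limits (rad/s): [2.22, 2.22, 2.57, 3.14, 3.14, 3.14].

INTERFACE

Orientations are given as a rotation vector (axis times angle).
In Python, from rig import * gives the robot as it stands. The module is installed in compiled form; this text tells all that it offers.
- The arm moves only by the shell command python3 -m pendant 'ROWS'. ROWS is JSON, a list that holds one entry, the list of rows, each a list of 5 numbers: the opening in per cent of the stroke, from 0 (shut) to 100 (fully open), then the shift along the tool's x, y, z in units of 25 mm (1.0 is 25 mm), then the turn about the tool's z in units of 6 degrees (1.0 is 6 degrees). A call has 1 to 8 rows; each row is the pose to reach, as a shift and turn from the pose measured when the call began, along the tool's axes at that moment; what a row does not reach only later rows make up. A row lasts 1/10 s, in which the tool goes at most 50 mm and 8.59 degrees, less where a joint would pass 70% of its speed; a pose out of reach is approached as far as the arm can. A call with a gripper value outside its range is refused whole. The fingers move at their own pace and stop on an object; the grip force is fixed at half the most. Time passes only in rows, so rows that repeat a pose let the fingers close. It gives the time, the measured TCP pose, the force and the opening at its end, in the units of the state.
- sense(): the state, without advancing time (a new reading comes with each control period).
- read_camera(name): name is "side" or "top" or "wrist"; returns a dict with "image" (384x512x3 uint8, blue, green, red), "K" (3x3 intrinsics, pixels), "rvec" (rotation vector, rad) and "tvec" (3), from world to camera coordinates, as OpenCV has them. Camera axes: x right, y down, z forward; pixel columns grow to the right and rows downward; lengths in m; the calibration is good to about 2 mm. The wrist camera is an equidistant fisheye: a pixel r from the principal point sees the ray r / f radians off the axis. A picture is of the moment at which its call begins. There is no depth.
- hand_in(): hands the job in, once; it reports no verdict.
The state is a dict: "time": time; "joints": joint angles; "qd": joint speeds; "effort": joint torques, N m; "position": TCP position; "eef_rot": TCP orientation; "wrist_force": force on the tool from outside, world axes, zero at the start; "torque": the same for the moment, N m; "width": opening from 0.0 (shut) to 1.0 (fully open).
Only numpy, scipy, OpenCV 4.12 (cv2) and the standard library are available. Lean on these libraries where they do the work, as an engineer would, in place of code of your own. Each camera call takes 0.05 s, during which the arm holds its last target.

TASK

Stand the third carton (the one whose label frame is still empty) upright in the free place at the right-hand end of the tray, side by side and square with the two cartons already there, and let go of it. Then take the blue stamp by its shell, set it upright and square in the middle of the empty frame on that carton's label, and press the shell down to the end of its stroke; the job finishes with you still holding it pressed down there, upright and with only a light push, not letting go. Print nowhere else, and leave the two stamped cartons, the other stamps and the rest of the desk as they are.

Things in the scene. Friction and masses are not known exactly. Their poses are not given: they have to be found in the camera images.
- tray: Grey-blue shallow dispensing tray, fixed to the desk. Inside 60 mm deep (its x) by 224 mm wide (its y); floor 3 mm thick, walls 3 mm thick with their rim 28 mm above the desk, plus a 4 mm rolled rim outside and a lug at each end. Origin: centre of its underside, on the desk; x points away from the robot, y along the row to the left, z up. Two cartons stand in its left and middle places; the right-hand place (negative y) is empty.
- tray_place (a point): Centre of the free place, on the tray's floor: 74 mm from the tray's centre towards its right-hand end, 3 mm above the desk. Same axes as the tray. The free place is about 76 mm wide between the middle carton and the end wall (give or take 2 mm) for a carton 71 mm wide.
- carton_c: White carton with an orange band, standing upright loose on the desk nearer the robot; 51 mm (x) by 71 mm (y) by 75 mm tall, about 0.11 kg. It is the one whose label on the top face has an empty frame. Origin: centre of its underside; z up, y along the 71 mm side. Grip it across the 51 mm side, near the top, to stay above the tray's rim.
- carton_c_frame (a point): Centre of the empty black-outlined frame on top of carton_c, 75.5 mm above its underside, 8 mm from its centre along its -y. The frame measures 39 mm (x) by 46 mm (y) inside; axes as the carton's.
- carton_a: The carton in the tray's left place, same kind and size as carton_c; its label has a blue print in the frame. Loose; origin: centre of its underside.
- carton_b: The carton in the tray's middle place, same kind and size as carton_c; its label has a blue print in the frame. Loose; origin: centre of its underside.
- stamp_blue: Bright blue self-inking block stamp standing upright loose on the desk, 33 mm (x) by 40 mm (y) by 78 mm tall, 0.085 kg. Origin: centre of its foot; z up, y along the 40 mm side. Its shell (the blue part, 16 to 78 mm above the foot) slides down over the black foot against a spring. Grip the shell by two opposite sides; across x it is 33 mm.
- stamp_foot (a point): Centre of the underside of the blue stamp's foot (the printing face); axes as the stamp's.
- stamp_blue_shell (a joint): How far the blue stamp's shell is pressed down over its foot: 0 = up, 0.010 m = fully down. The spring is light: it begins to yield at 6 N and takes 9 N at the end of the stroke, where it meets a firm stop; more push than that only bears harder on the carton.
- stamp_purple: Dark purple block stamp, 33 x 40 x 80 mm, standing among the stamps; bystander. Origin: centre of its foot.
- stamp_red: Round red stamp with a white foot, 52 mm across and 75 mm tall, standing among the stamps; bystander. Origin: centre of its foot.
- tape_roll: Roll of brown tape, 92 mm across and 48 mm high, lying behind the tray; bystander. Origin: centre of its underside.
- ink_tin: Round black ink tin with a brass top, 64 mm across, 21 mm high, behind the stamps; bystander. Origin: centre of its underside. Just right of it and behind, a solid hutch with shelves stands over the back right of the desk: keep the arm clear of it.

How it is judged:
By the outcome, as a careful person would: the job done as asked, in the order asked, and still so for the second after the job is handed in, while the arm keeps its last pose, push and grip.
It also fails if it takes over 58 s, if anything falls off the work surface, if the arm or the gripper's body presses on something with over 40 N, if the wrist force passes 120 N, or if a joint passes its speed limit or range.

## Working session

There is one attempt and no reset: what is moved stays moved. The work goes in short steps, Python scripts to look and compute and a shell command to move; the robot and the scene stay as the last step left them, time stands still between calls to the robot, and variables do not carry over. Pictures are saved under pics/ and viewed, and the job is handed in when it is done.

```bash
mkdir -p pics
python3 - <<'E'
from rig import *
import cv2
s=sense(); print({k:(s[k]) for k in ("time","joints","position","eef_rot","wrist_force","width")})
for n in("side","top","wrist"):
    r=read_camera(n); cv2.imwrite(f"pics/{n}0.png",r["image"]); print(n,r["K"],r["rvec"],r["tvec"])
E
```

```text
{'time': 0.0, 'joints': array([-1.21999553e+00,  8.74516884e-02,  1.75132963e-01,  1.65984659e+00,
       -9.26683266e-06,  1.57074825e+00]), 'position': array([ 0.18892569, -0.51628761,  0.24458709]), 'eef_rot': array([-3.09205149e+00, -5.48054872e-01,  3.89366235e-04]), 'wrist_force': array([-1.13692231,  0.48934588, -0.511201  ]), 'width': 1.0007910288881792}
side [[465.19409269   0.         255.00514164]
 [  0.         465.19409269 190.24590605]
 [  0.           0.           1.        ]] [ 0.45883959 -2.53487888  1.50831031] [0.54988515 0.1713289  1.05714115]
top [[466.13821624   0.         255.97254247]
 [  0.         466.13821624 187.98948796]
 [  0.           0.           1.        ]] [ 2.11413187 -2.12870174  0.21803739] [-0.02566122  0.5820007   1.0838198 ]
wrist [[297.31863964   0.         252.31512995]
 [  0.         297.31863964 189.7385696 ]
 [  0.           0.           1.        ]] [-2.35613666  1.64738513  0.2597332 ] [-0.55019162 -0.03855466  0.37974007]
```

View pics/top0.png

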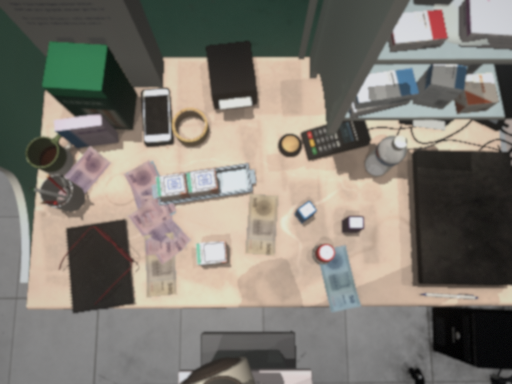

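View pics/side0.png

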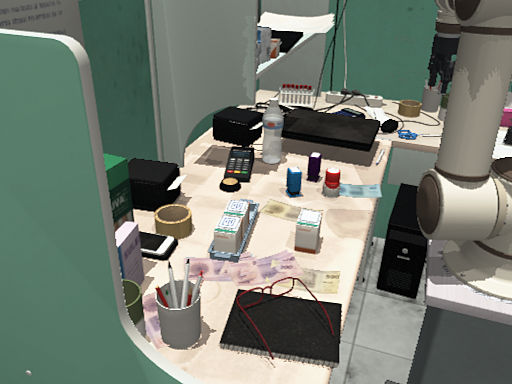

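View pics/wrist0.png

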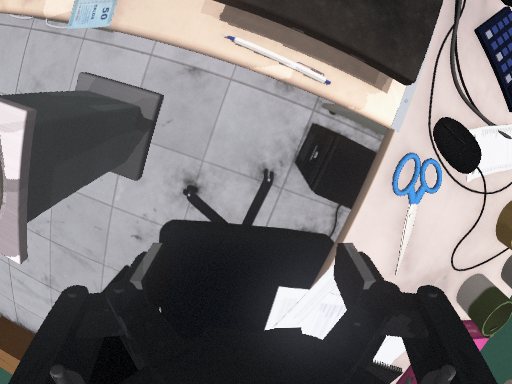

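Top view: tray with two stamped cartons at about (205,185), its free place at about (236,181), the third carton at (212,253), blue stamp at (306,211), purple at (353,224) and red at (325,253). I'll zoom in.

```bash
cat > h.py <<'E'
import numpy as np, cv2
from rig import *
def cam(n):
    r=read_camera(n); r["n"]=n; R=cv2.Rodrigues(np.array(r["rvec"],float))[0]; r["R"]=R; r["C"]=-R.T@np.array(r["tvec"]).ravel(); return r
def ray(r,uv):
    K=r["K"]; x=(uv[0]-K[0,2])/K[0,0]; y=(uv[1]-K[1,2])/K[1,1]
    if r["n"]=="wrist":
        t=np.hypot(x,y); d=np.array([x/t*np.sin(t),y/t*np.sin(t),np.cos(t)]) if t>1e-9 else np.array([0,0,1.])
    else: d=np.array([x,y,1.])
    d=r["R"].T@d; return d/np.linalg.norm(d)
def onz(r,uv,z):
    d=ray(r,uv); return r["C"]+d*(z-r["C"][2])/d[2]
def tri(rs,uvs):
    A=np.zeros((3,3));b=np.zeros(3)
    for r,u in zip(rs,uvs):
        d=ray(r,u);P=np.eye(3)-np.outer(d,d);A+=P;b+=P@r["C"]
    X=np.linalg.solve(A,b); res=[np.linalg.norm(np.cross(ray(r,u),X-r["C"])) for r,u in zip(rs,uvs)]
    return X,np.array(res)
def proj(r,X):
    c=r["R"]@np.array(X)+np.array(r["tvec"]).ravel(); K=r["K"]
    if r["n"]=="wrist":
        h=np.hypot(c[0],c[1]);t=np.arctan2(h,c[2]);x,y=c[:2]/max(h,1e-12)*t
    else: x,y=c[:2]/c[2]
    return np.array([K[0,0]*x+K[0,2],K[1,1]*y+K[1,2]])
def crop(r,name,x0,y0,w,h,s):
    cv2.imwrite(f"pics/{name}.png",cv2.resize(r["image"][y0:y0+h,x0:x0+w],None,fx=s,fy=s,interpolation=cv2.INTER_CUBIC))
E
python3 - <<'E'
from h import *
t=cam("top"); s=cam("side")
crop(t,"topz",150,155,120,120,5)
crop(s,"sidez",200,150,130,110,6)
crop(t,"topz2",270,180,110,90,6)
for n,uv,z in[("c",(212,253),.075),("blue",(306,211),.078),("place",(236,181),.003),("trayL",(163,188),.03)]: print(n,onz(t,uv,z))
E
```

```text
c [0.42360406 0.07473336 0.075     ]
blue [ 0.52110784 -0.14824469  0.078     ]
place [0.61137169 0.021156   0.003     ]
trayL [0.5887203  0.20303245 0.03      ]
```

View pics/topz.png

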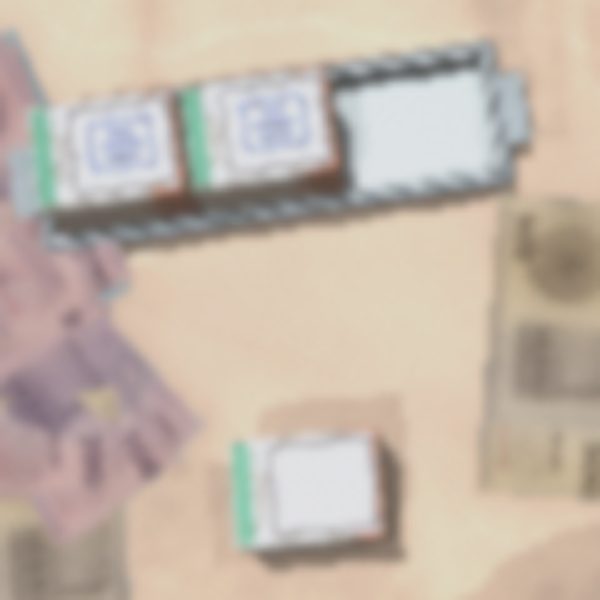

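View pics/sidez.png

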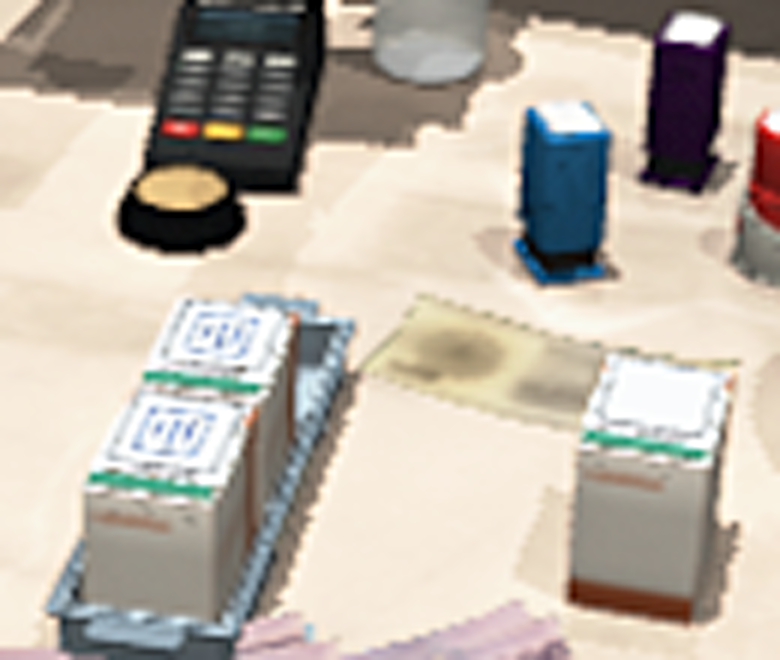

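View pics/topz2.png

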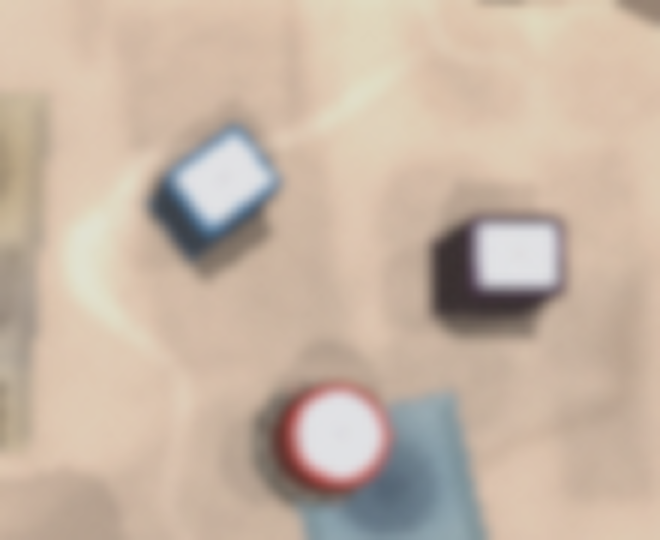

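```bash
python3 -m pendant '[[[100,16.9,-19,0,-12.2],[100,16.9,-19,0,-12.2],[100,16.9,-19,0,-12.2],[100,16.9,-19,0,-12.2],[100,16.9,-19,0,-12.2],[100,16.9,-19,0,-12.2],[100,16.9,-19,0,-12.2],[100,16.9,-19,0,-12.2]]]'
cat >> h.py <<'E'
def togo(p,phi):
    "rows (x,y,z,turn) from the present pose to TCP p with tool-x heading phi deg"
    s=sense(); R=cv2.Rodrigues(np.array(s["eef_rot"],float))[0]
    d=R.T@(np.array(p)-np.array(s["position"]))/.025
    f=np.degrees(np.arctan2(R[1,0],R[0,0])); tn=-((phi-f+180)%360-180)/6
    print("t %.2f pos"%s["time"],np.round(s["position"],4),"phi %.2f tilt %.2f"%(f,np.degrees(np.arccos(-R[2,2]))),"q6 %.2f"%s["joints"][5],"F",np.round(s["wrist_force"],1),"w %.3f"%s["width"]); print("  go",np.round(d,3),"turn %.3f"%tn)
E
python3 -c "
from h import *
togo([.42,.075,.245],93)"
```

```text
time: 1.05
position: [0.336, -0.1426, 0.2455]
eef_rot: [2.237, 2.205, 0.001]
wrist_force: [1.7, -0.8, -0.3]
width: 1.0
t 1.05 pos [ 0.336  -0.1426  0.2455] phi 89.17 tilt 0.04 q6 1.18 F [ 1.7 -0.8 -0.3] w 1.000
  go [8.752 3.232 0.022] turn -0.638
```

```bash
python3 -m pendant '[[[100,6.5,4.0,0,-0.6],[100,6.5,4.0,0,-0.6],[100,6.5,4.0,0,-0.6],[100,6.5,4.0,0,-0.6],[100,6.5,4.0,0,-0.6],[100,6.5,4.0,0,-0.6]]]'
python3 - <<'E'
from h import *
w=cam("wrist"); crop(w,"w1",0,0,512,384,1.5); print(w["C"],w["R"][2])
togo([.42,.075,.245],93)
E
```

```text
time: 1.65
position: [0.4383, 0.0192, 0.2451]
eef_rot: [-2.164, -2.277, 0.001]
wrist_force: [-1.0, -0.2, -0.1]
width: 1.0
[0.43546916 0.09759392 0.37344086] [ 0.01519672 -0.30703299 -0.95157753]
t 1.70 pos [0.4381 0.0184 0.2454] phi 92.82 tilt 0.01 q6 1.56 F [ 0.7  0.2 -1. ] w 0.999
  go [ 2.297 -0.611  0.016] turn -0.030
```

View pics/w1.png

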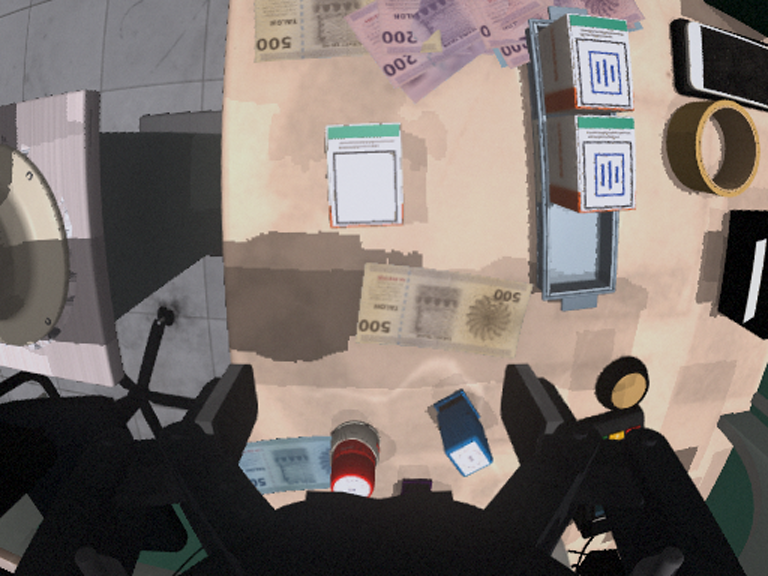

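Wrist view (x1.5): carton_c top at (365,175), free place at (577,255), stamped cartons at (597,65) and (602,165), blue stamp at (463,435). I'll extract corners on zooms.

Run:
```python
from h import *
im=cv2.imread("pics/w1.png")
def z(n,x0,y0,w,h,s):
    cv2.imwrite(f"pics/{n}.png",cv2.resize(im[y0:y0+h,x0:x0+w],None,fx=s,fy=s,interpolation=cv2.INTER_CUBIC))
z("w1c",310,110,110,130,4.5); z("w1t",520,0,140,320,1.85)
z("w1t",520,100,140,215,2.75)
```

```text
(no output)
```

View pics/w1c.png

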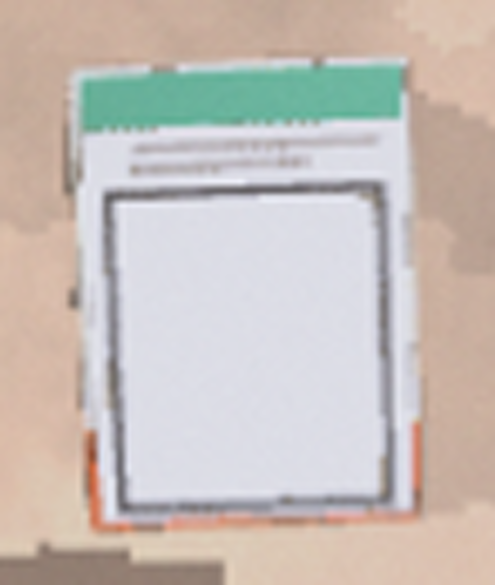

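View pics/w1t.png

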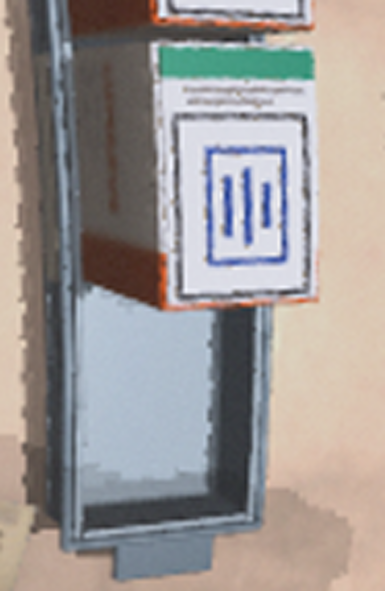

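```bash
cat >> h.py <<'E'
def frame(r,uv,z=.0755,thr=150):
    "inner white region of a label frame, seeded at uv -> centre, yaw, size"
    g=cv2.cvtColor(r["image"],cv2.COLOR_BGR2GRAY); S=4
    g=cv2.resize(g,None,fx=S,fy=S,interpolation=cv2.INTER_CUBIC)
    m=(g>thr).astype(np.uint8)
    n,l=cv2.connectedComponents(m,connectivity=4)
    k=l[int(uv[1]*S),int(uv[0]*S)]; m=(l==k).astype(np.uint8)
    c=max(cv2.findContours(m,cv2.RETR_EXTERNAL,cv2.CHAIN_APPROX_NONE)[0],key=cv2.contourArea)
    P=np.array([onz(r,(p[0][0]/S-.375,p[0][1]/S-.375),z)[:2] for p in c])
    (cx,cy),(a,b),t=cv2.minAreaRect((P*1000).astype(np.float32))
    if a>b: t+=90;a,b=b,a   # a(short)=carton x axis at angle t
    t=(t+90)%180-90
    return np.array([cx,cy])/1000,t,(a,b)
def px1(r,n,uvs,z):
    for u in uvs: print(n,np.round(onz(r,u,z),4))
E
python3 - <<'E'
from h import *
w=cam("wrist")
for thr in(120,140,160):
  print(thr,"c",frame(w,(365/1.5,185/1.5),.0755,thr))
  print("b",frame(w,((520+195/2.75)/1.5,(100+200/2.75)/1.5),.0785,thr)); 
f=lambda x,y:((310+x/4.5)/1.5,(110+y/4.5)/1.5)
px1(w,"ctop",[f(80,70),f(408,60),f(420,517),f(93,527)],.075)
g=lambda x,y:((520+x/2.75)/1.5,(100+y/2.75)/1.5)
px1(w,"btop",[g(153,40),g(314,46),g(318,300),g(163,307)],.078)
px1(w,"trayrim -y inner wall top",[g(80,533),g(255,516)],.028)
px1(w,"floor -y edge",[g(84,508),g(210,494)],.003)
px1(w,"outer rim",[g(65,550),g(262,528)],.028)
px1(w,"near wall inner",[g(80,533),g(73,300),g(62,100)],.028)
px1(w,"far wall inner",[g(255,516),g(262,310)],.028)
E
```

```text
120 c (array([ 0.54601147, -0.03150433]), -82.85334348678589, (521.3839111328125, 602.2357177734375))
b (array([ 0.54489746, -0.03021335]), -82.85334348678589, (516.1382446289062, 596.1765747070312))
140 c (array([ 0.59009436, -0.00465852]), 89.93048095703125, (500.9268798828125, 526.769287109375))
b (array([ 0.58853687, -0.00363777]), 89.93048858642578, (495.8869934082031, 521.46923828125))
160 c (array([0.42789923, 0.06923863]), 4.52568244934082, (39.91143798828125, 46.39629364013672))
b (array([0.60066138, 0.09396336]), 8.7434663772583, (39.23110580444336, 46.181983947753906))
ctop [0.4013 0.1088 0.075 ]
ctop [0.4492 0.1123 0.075 ]
ctop [0.4548 0.0438 0.075 ]
ctop [0.4055 0.04   0.075 ]
btop [0.5702 0.1316 0.078 ]
btop [0.6192 0.1384 0.078 ]
btop [0.6293 0.0701 0.078 ]
btop [0.5806 0.0631 0.078 ]
trayrim -y inner wall top [ 0.5883 -0.0159  0.028 ]
trayrim -y inner wall top [ 0.6518 -0.0073  0.028 ]
floor -y edge [ 0.5993 -0.0152  0.003 ]
floor -y edge [ 0.647  -0.0078  0.003 ]
outer rim [ 0.5841 -0.0218  0.028 ]
outer rim [ 0.6555 -0.0113  0.028 ]
near wall inner [ 0.5883 -0.0159  0.028 ]
near wall inner [0.5748 0.0567 0.028 ]
near wall inner [0.5651 0.1154 0.028 ]
far wall inner [ 0.6518 -0.0073  0.028 ]
far wall inner [0.641  0.0601 0.028 ]
```

```bash
python3 -m pendant '[[[100,-1.5,5.6,0,0.6],[100,-1.5,5.6,0,0.6],[100,-1.5,5.6,0,0.6],[100,-1.5,5.6,0,0.6],[100,-1.5,5.6,0,0.6]]]' >/dev/null
python3 - <<'E'
from h import *
w=cam("wrist"); crop(w,"w2",0,0,512,384,1.5); print(w["C"],w["R"][2])
np.savez("w2.npz",**{k:w[k] for k in("image","K","R","C","tvec","n")})
togo([.42,.075,.245],93)
E
```

```text
[0.58216519 0.06398676 0.3729271 ] [-0.00708088 -0.30733225 -0.95157593]
t 2.30 pos [ 0.5789 -0.0141  0.2458] phi 89.04 tilt 0.01 q6 1.56 F [ 0.1 -0.4  0.4] w 1.002
  go [ 3.455 -6.416  0.031] turn -0.660
```

View pics/w2.png

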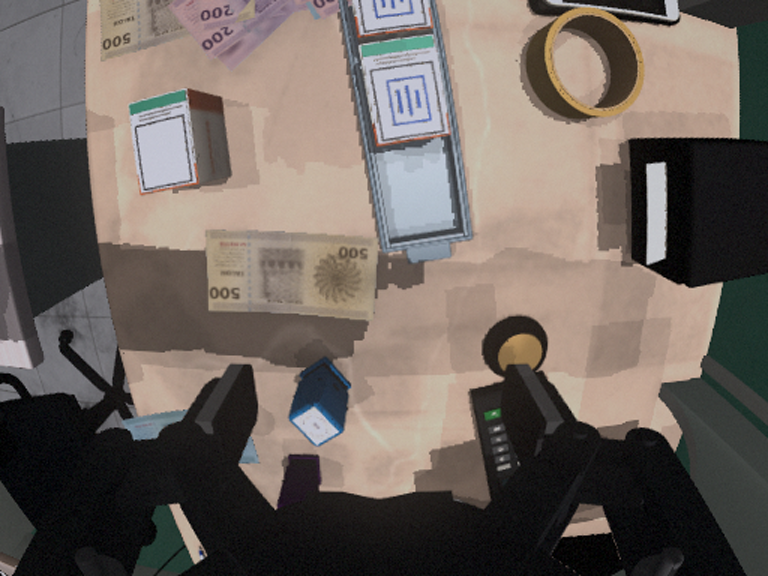

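Second wrist view: carton_c top at (165,145), carton_b's frame at (408,98), tray end at (427,245), blue stamp top at (319,425), all in 1.5x pixels. Zooming in for corners.

Run:
```python
from h import *
im=cv2.imread("pics/w2.png")
def z(n,x0,y0,w,h,s):
    cv2.imwrite(f"pics/{n}.png",cv2.resize(im[y0:y0+h,x0:x0+w],None,fx=s,fy=s,interpolation=cv2.INTER_CUBIC))
z("w2t",345,20,140,250,2.4); z("w2s",270,340,100,120,5); z("w2c",120,70,120,130,4.5)
```

```text
(no output)
```

View pics/w2t.png

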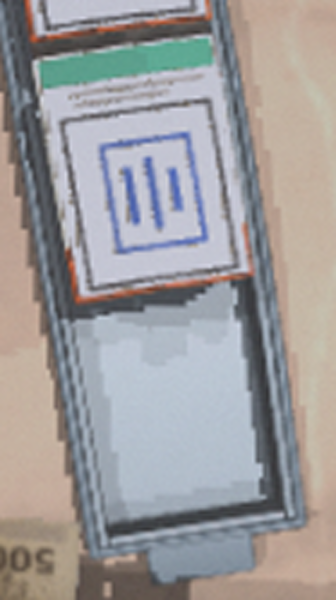

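View pics/w2s.png

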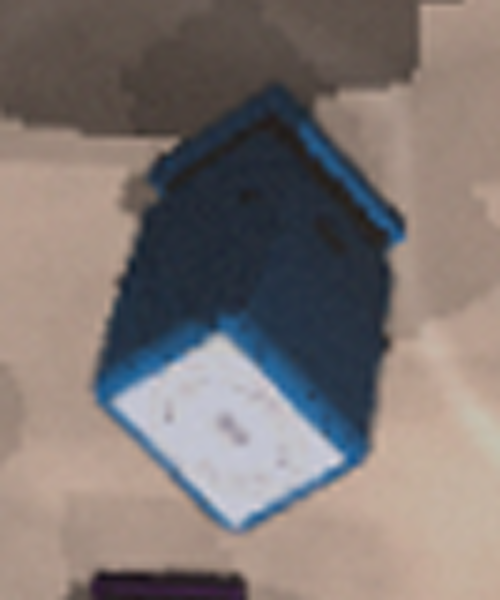

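View pics/w2c.png

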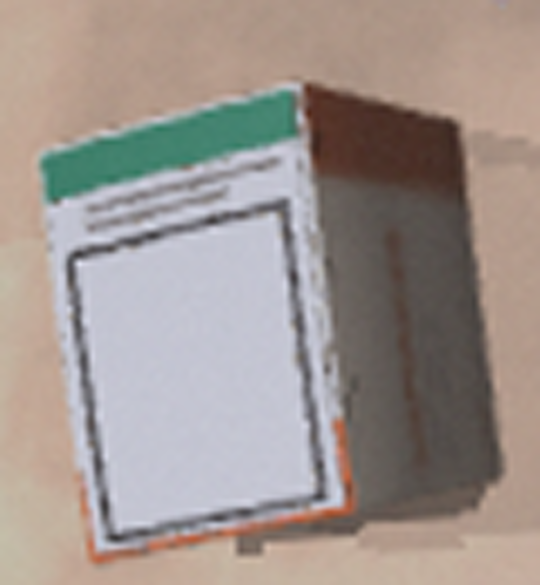

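Run:
```python
from h import *
D=np.load("w2.npz"); b={k:D[k] for k in D}; b["n"]="wrist"
# w1 pose
R1=None
s=cam("top"); 
# wrist cam 1: same mount; rebuild from TCP poses
st=sense(); Rt=cv2.Rodrigues(np.array(st["eef_rot"],float))[0]; p2=np.array(st["position"])
off=Rt.T@(b["C"]-p2); Rc=b["R"]@Rt
def rot(phi):
    c,s_=np.cos(phi),np.sin(phi); return np.array([[c,s_,0],[s_,-c,0],[0,0,-1.]])
a=dict(b); Ra=rot(np.radians(92.82)); a["C"]=np.array([0.43546916,0.09759392,0.37344086]); a["R"]=Rc@Ra.T; a["tvec"]=-a["R"]@a["C"]
print(a["R"][2])
np.savez("w1.npz",**{k:a[k] for k in("K","R","C","tvec")})
fc=lambda x,y:((310+x/4.5)/1.5,(110+y/4.5)/1.5)
gt=lambda x,y:((520+x/2.75)/1.5,(100+y/2.75)/1.5)
f2=lambda x,y:((120+x/4.5)/1.5,(70+y/4.5)/1.5)
g2=lambda x,y:((345+x/2.4)/1.5,(20+y/2.4)/1.5)
h2=lambda x,y:((270+x/5)/1.5,(340+y/5)/1.5)
def T(n,u,v): X,r=tri([a,b],[u,v]); print(n,np.round(X,4),"res mm",np.round(r*1e3,1)); return X
for n,u,v in[("c1",(80,70),(44,155)),("c2",(408,60),(305,85)),("c3",(420,517),(352,510)),("c4",(93,527),(92,562))]: T(n,fc(*u),f2(*v))
for n,u,v in[("b1",(153,40),(34,57)),("b2",(314,46),(213,32)),("b3",(318,300),(252,276)),("b4",(163,307),(76,303))]: T(n,gt(*u),g2(*v))
for n,u,v in[("in near corner",(80,533),(106,540)),("in far corner",(255,516),(291,516)),("floor near",(84,508),(106,521)),("out near",(65,550),(92,556)),("out far",(262,528),(303,524))]: T(n,gt(*u),g2(*v))
print("w2 planes"); px1(b,"c",[f2(44,155),f2(305,85),f2(352,510),f2(92,562)],.075)
px1(b,"b",[g2(34,57),g2(213,32),g2(252,276),g2(76,303)],.078)
px1(b,"in",[g2(106,540),g2(291,516)],.028); px1(b,"out",[g2(92,556),g2(303,524)],.028)
px1(b,"near inner",[g2(106,540),g2(60,290),g2(42,190)],.028);px1(b,"far inner",[g2(291,516),g2(256,290)],.028)
print("c",frame(b,(165/1.5,155/1.5),.0755,150),"b",frame(b,g2(90,230),.0785,150))
px1(b,"stamp shell top",[h2(98,390),h2(225,318),h2(370,455),h2(238,532)],.078)
px1(b,"foot",[h2(152,180),h2(275,85),h2(405,235)],.0)
```

```text
[ 0.01188189 -0.30719419 -0.95157267]
c1 [0.4002 0.1093 0.0723] res mm [0.4 0.4]
c2 [0.4486 0.1132 0.0712] res mm [0. 0.]
c3 [0.4541 0.0445 0.0736] res mm [0.1 0.1]
c4 [0.4044 0.0402 0.0724] res mm [0.1 0.1]
b1 [0.5702 0.1327 0.0761] res mm [0.4 0.4]
b2 [0.619  0.1395 0.0768] res mm [0.6 0.6]
b3 [0.6287 0.0707 0.0769] res mm [0.1 0.1]
b4 [0.5805 0.0634 0.076 ] res mm [0.1 0.1]
in near corner [ 0.5886 -0.0159  0.0243] res mm [0.4 0.4]
in far corner [ 0.6505 -0.0069  0.0276] res mm [0.2 0.2]
floor near [ 0.5889 -0.0087  0.0233] res mm [0.4 0.4]
out near [ 0.5838 -0.0211  0.0257] res mm [0.6 0.6]
out far [ 0.6546 -0.0104  0.027 ] res mm [0.4 0.4]
w2 planes
c [0.4017 0.1084 0.075 ]
c [0.4503 0.1126 0.075 ]
c [0.4548 0.0447 0.075 ]
c [0.4059 0.0402 0.075 ]
b [0.5704 0.1326 0.078 ]
b [0.619  0.1398 0.078 ]
b [0.6286 0.0708 0.078 ]
b [0.5805 0.0634 0.078 ]
in [ 0.5887 -0.0146  0.028 ]
in [ 0.6503 -0.0071  0.028 ]
out [ 0.584 -0.02   0.028]
out [ 0.6545 -0.0098  0.028 ]
near inner [ 0.5887 -0.0146  0.028 ]
near inner [0.5752 0.0675 0.028 ]
near inner [0.5702 0.1    0.028 ]
far inner [ 0.6503 -0.0071  0.028 ]
far inner [0.6378 0.0674 0.028 ]
c (array([0.42775906, 0.06938738]), 4.793823719024658, (38.89533615112305, 46.07373046875)) b (array([0.60053583, 0.09390077]), 8.594830513000488, (39.19995880126953, 46.213565826416016))
stamp shell top [ 0.5061 -0.1433  0.078 ]
stamp shell top [ 0.5283 -0.1288  0.078 ]
stamp shell top [ 0.5497 -0.1557  0.078 ]
stamp shell top [ 0.5266 -0.1724  0.078 ]
foot [ 0.5023 -0.148   0.    ]
foot [ 0.5278 -0.1272  0.    ]
foot [ 0.5509 -0.1603  0.    ]
```

```bash
python3 -c "
from h import *
togo([.4277,.0768,.12],94.6)"
```

```text
t 2.35 pos [ 0.5787 -0.0137  0.2465] phi 89.07 tilt 0.07 q6 1.56 F [-0.5  0.3 -0.1] w 0.999
  go [ 3.52  -6.103  5.054] turn -0.921
```

```bash
python3 -m pendant '[[[100,3.52,-6.1,2,-0.92],[100,3.52,-6.1,2,-0.92],[100,3.52,-6.1,2,-0.92],[100,3.52,-6.1,2,-0.92],[100,3.52,-6.1,5,-0.92],[100,3.52,-6.1,5,-0.92],[100,3.52,-6.1,5,-0.92]]]' >/dev/null; python3 -c "
from h import *
togo([.4277,.0768,.061],94.6)"
```

```text
t 3.05 pos [0.425  0.0764 0.1194] phi 94.62 tilt 0.07 q6 1.67 F [-0.  -0.7 -0.4] w 0.999
  go [0.006 0.111 2.337] turn 0.003
```

```bash
python3 -m pendant '[[[100,0,0.11,1,0],[100,0,0.11,2.3,0],[100,0,0.11,2.3,0],[100,0,0.11,2.3,0]]]' >/dev/null; python3 -c "
from h import *
togo([.4277,.0768,.061],94.6)
w=cam('wrist'); crop(w,'w3',0,0,512,384,1.5)"
```

```text
t 3.45 pos [0.428  0.0766 0.064 ] phi 94.60 tilt 0.03 q6 1.67 F [ 0.4  0.4 -0.2] w 0.999
  go [ 0.011 -0.01   0.122] turn -0.000
```

View pics/w3.png

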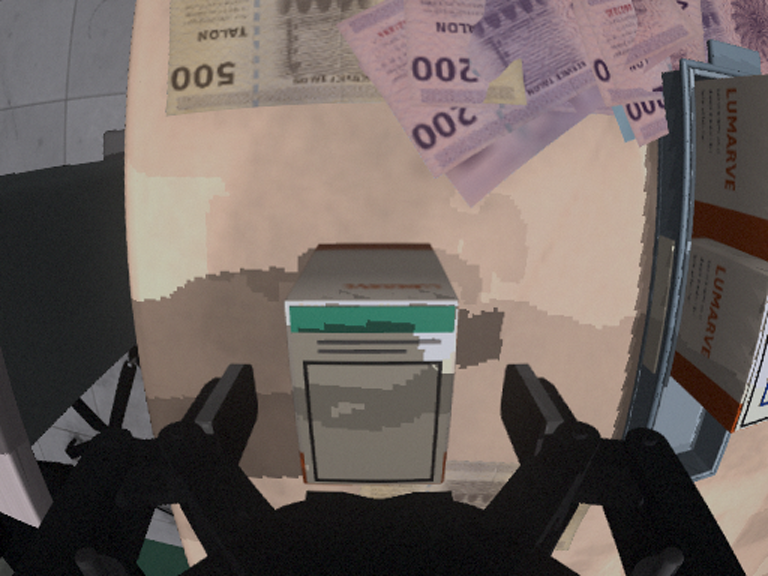

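Carton_c (frame at (372,420)) is centred between the open jaws (inner faces about 255 and 505). Closing.

```bash
python3 -m pendant '[[[60,0,0,0.12,0],[40,0,0,0.12,0],[0,0,0,0.12,0],[0,0,0,0.12,0],[0,0,0,0.12,0],[0,0,0,0.12,0],[0,0,0,0.12,0],[0,0,0,0.12,0]]]'; python3 -c "
from h import *
togo([.4277,.0768,.061],94.6)
w=cam('wrist')
for t in (90,110,130,150): print(frame(w,(372/1.5,440/1.5),.0755,t))
crop(w,'w4',0,0,512,384,1.5)"
```

```text
time: 4.3
position: [0.4292, 0.0768, 0.0629]
eef_rot: [2.129, 2.307, 0.004]
wrist_force: [0.1, -0.3, 7.8]
width: 0.588
t 4.30 pos [0.4292 0.0768 0.0629] phi 94.60 tilt 0.21 q6 1.67 F [ 0.1 -0.3  7.8] w 0.588
  go [ 0.005 -0.061  0.078] turn 0.001
(array([0.43080655, 0.06993086]), 4.392024040222168, (39.04472351074219, 46.037845611572266))
(array([0.43148016, 0.06033979]), -85.60483694076538, (26.148527145385742, 38.84956741333008))
(array([0.38732983, 0.0656143 ]), -81.7948055267334, (312.2618103027344, 480.2585754394531))
(array([0.38762976, 0.06557882]), -81.82303619384766, (312.34283447265625, 480.6883850097656))
```

View pics/w4.png

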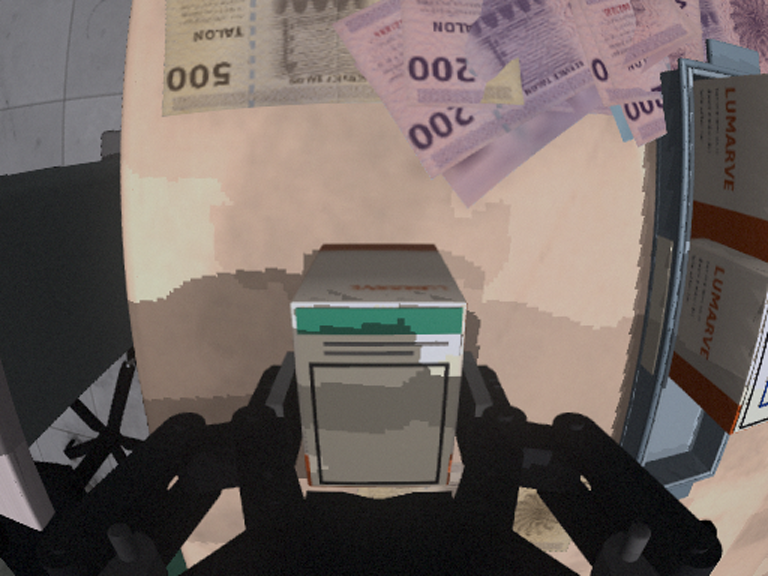

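Gripped; the frame reads at yaw 4.4°, about 1 mm off the tool centre. Lifting and moving over the place.

```bash
python3 -m pendant '[[[0,0,0,-1,0],[0,0,0,-2.5,0],[0,0,0,-4,0],[0,0,0,-4,0]]]' >/dev/null; python3 -c "
from h import *
togo([.6109,.0266,.165],98.7)"
```

```text
t 4.75 pos [0.4308 0.0771 0.1681] phi 94.61 tilt 0.63 q6 1.67 F [ 0.3 -0.3 -1. ] w 0.588
  go [-2.593  7.017  0.2  ] turn -0.682
```

```bash
python3 -m pendant '[[[0,-0.9,2.2,0,0],[0,-1.5,4,0,-0.3],[0,-2.2,5.8,0,-0.68],[0,-2.59,7.02,0,-0.68],[0,-2.59,7.02,0,-0.68],[0,-2.59,7.02,0,-0.68],[0,-2.59,7.02,0,-0.68]]]' >/dev/null; python3 -c "
from h import *
togo([.6109,.0266,.165],98.7)
w=cam('wrist')
crop(w,'w5',0,0,512,384,1.5)"
```

```text
t 5.45 pos [0.6101 0.0269 0.1698] phi 98.69 tilt 0.58 q6 1.46 F [-0.2 -1.  -1.2] w 0.585
  go [-0.016  0.027  0.192] turn -0.001
```

View pics/w5.png

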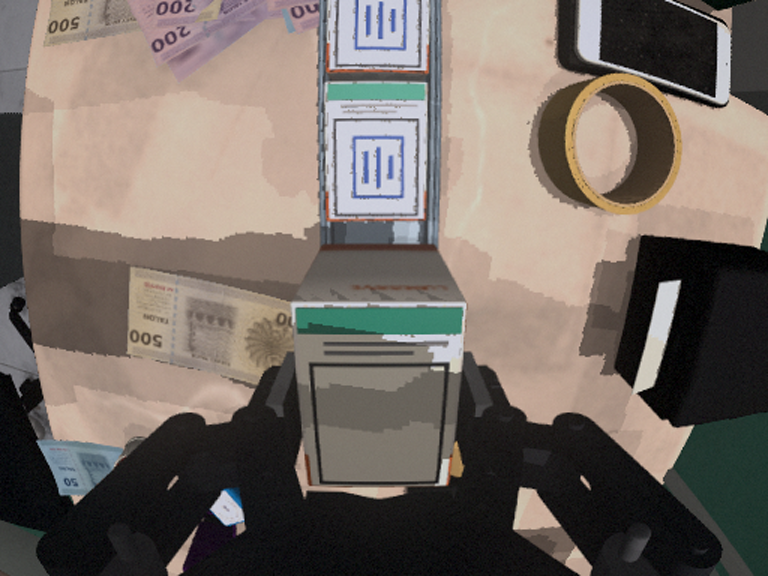

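Carton_c's frame at (378,425) sits square with carton_b's frame at (377,165), with clearance showing. Measuring both in this single view.

Run:
```python
from h import *
w=cam('wrist'); s=sense()
zc=.0755+s["position"][2]-.0629
for t in (80,90,100): print("c",frame(w,(372/1.5,465/1.5),zc,t))
for t in (140,160): print("b",frame(w,(340/1.5,190/1.5),.0785,t))
R=cv2.Rodrigues(np.array(s["eef_rot"],float))[0]; print(R[:,2])
```

```text
c (array([0.6120481 , 0.02026292]), 8.732672691345215, (38.98302459716797, 46.062835693359375))
c (array([0.61203864, 0.02030872]), 8.618484497070312, (38.840431213378906, 45.88771438598633))
c (array([0.61352692, 0.01074631]), -81.67603397369385, (26.121706008911133, 38.64044189453125))
b (array([0.60043707, 0.09389678]), 8.613755226135254, (39.413692474365234, 46.09519577026367))
b (array([0.60045868, 0.09391887]), 8.458827018737793, (39.044166564941406, 45.752967834472656))
[ 0.01146345  0.00173386 -0.99993279]
```

```bash
python3 -m pendant '[[[0,0,0,1.2,0],[0,0,-0.03,2.4,0],[0,0,-0.03,3.2,0],[0,0,-0.03,3.6,0],[0,0,-0.03,3.85,0],[0,0,-0.03,3.95,0],[0,0,-0.03,3.95,0]]]' >/dev/null; python3 -c "
from h import *
togo([.6109,.0266,.0659],98.7)
w=cam('wrist')
crop(w,'w6',0,0,512,384,1.5)"
```

```text
t 6.25 pos [0.6108 0.0271 0.0728] phi 98.72 tilt 0.73 q6 1.46 F [-0.3 -0.2 -1.9] w 0.586
  go [-0.022 -0.004  0.275] turn 0.003
```

View pics/w6.png

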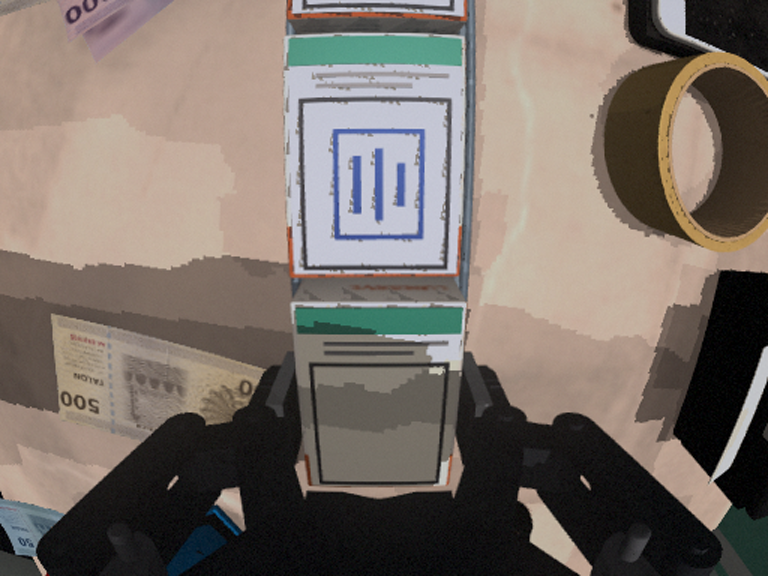

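Carton_c's top (290–467) lines up with carton_b (287–467), with a gap between them. The bottom is inside the tray; lowering the last few mm.

```bash
python3 -m pendant '[[[0,0,0,0.1,0],[0,0,0,0.18,0],[0,0,0,0.22,0],[0,0,0,0.22,0]]]' >/dev/null; python3 -c "
from h import *
togo([.6109,.0266,.0659],98.7)"
```

```text
t 6.70 pos [0.611  0.0271 0.0673] phi 98.72 tilt 0.73 q6 1.46 F [ 0.4  0.5 -1.4] w 0.589
  go [-0.021 -0.007  0.055] turn 0.003
```

```bash
python3 -m pendant '[[[0,0,0,0.05,0],[0,0,0,0.08,0],[0,0,0,0.08,0]]]' >/dev/null; python3 -c "
from h import *
togo([.6109,.0266,.0659],98.7)"
```

```text
t 7.00 pos [0.6111 0.0271 0.0663] phi 98.71 tilt 0.78 q6 1.46 F [-2.2 -1.2  5.4] w 0.584
  go [-0.019 -0.012  0.014] turn 0.002
```

Contact at 5.4 N on the floor; releasing and rising.

```bash
python3 -m pendant '[[[66,0,0,0,0],[72,0,0,0,0],[80,0,0,0,0],[80,0,0,0,0],[80,0,0,-1,0],[80,0,0,-3,0],[80,0,0,-5,0],[80,0,0,-6,0]]]'; python3 -c "
from h import *
togo([.5277,-.15,.165],128)
w=cam('wrist')
crop(w,'w7',0,0,512,384,1.5)
t=cam('top');crop(t,'t7',150,155,120,60,6)"
```

```text
time: 7.8
position: [0.6098, 0.0269, 0.221]
eef_rot: [2.038, 2.374, 0.021]
wrist_force: [0.1, 0.2, 0.8]
width: 0.801
t 7.80 pos [0.6098 0.0269 0.221 ] phi 98.71 tilt 1.07 q6 1.46 F [0.1 0.2 0.8] w 0.801
  go [-6.494 -4.358  2.166] turn -4.881
```

View pics/w7.png

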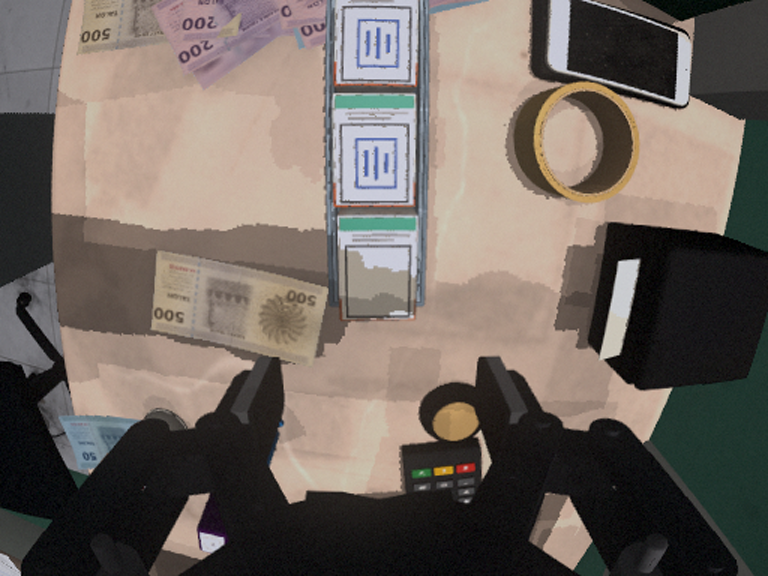

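```bash
cat >> h.py <<'E'
def tz():
    R=cv2.Rodrigues(np.array(sense()["eef_rot"],float))[0]; print("tool z xy mrad",np.round(R[:2,2]*1e3,1))
E
python3 - <<'E'
from h import *
w=cam('wrist'); tz()
for t in (90,110,130,150,160): print("c",frame(w,(378/1.5,258/1.5),.0785,t))
for t in (140,160): print("b",frame(w,(350/1.5,190/1.5),.0785,t))
crop(w,"w7z",0,0,10,10,1)
im=cv2.imread("pics/w7.png")[200:330,320:430]; cv2.imwrite("pics/w7z.png",cv2.resize(im,None,fx=4.5,fy=4.5,interpolation=cv2.INTER_CUBIC))
togo([.5277,-.15,.165],128)
E
```

```text
tool z xy mrad [17.1  1.9]
c (array([0.59805164, 0.02581841]), -84.87937355041504, (416.560302734375, 586.8138427734375))
c (array([0.63487878, 0.02676234]), -82.67837285995483, (405.0735778808594, 522.9074096679688))
c (array([0.60278564, 0.10157629]), 8.285502433776855, (52.26763153076172, 191.8185577392578))
c (array([0.6131676 , 0.02521879]), -81.45783519744873, (35.80515670776367, 38.511783599853516))
c (array([0.61175421, 0.03460944]), -81.46010971069336, (16.332731246948242, 38.49847412109375))
b (array([0.60057141, 0.09395396]), 8.504229545593262, (39.44283676147461, 46.028141021728516))
b (array([0.60046045, 0.09393902]), 8.50084114074707, (38.76542663574219, 45.569610595703125))
t 7.95 pos [0.6099 0.0269 0.2182] phi 98.71 tilt 0.98 q6 1.46 F [-0.7 -0.8 -0.5] w 0.799
  go [-6.494 -4.358  2.059] turn -4.881
```

View pics/w7z.png

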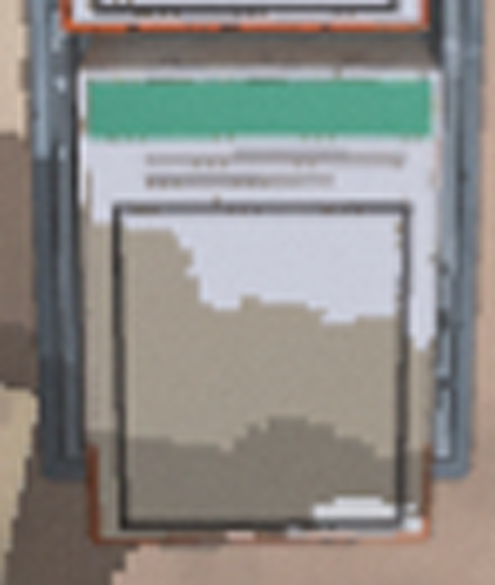

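```bash
python3 -c "
from h import *
togo([.55,-.182,.215],126)"; python3 -m pendant '[[[80,-8,-3.6,0,-4.5],[80,-8,-3.6,0,-4.5],[80,-8,-3.6,0,-4.5],[80,-8,-3.6,0,-4.5],[80,-8,-3.6,0,-4.5],[80,-8,-3.6,0,-4.5],[80,-8,-3.6,0,-4.5]]]'; python3 -c "
from h import *
togo([.55,-.182,.215],126);tz()
w=cam('wrist')
crop(w,'w8',0,0,512,384,1.5)
np.savez('w8.npz',**{k:w[k] for k in('image','K','R','C','tvec','n')})"
```

```text
t 7.95 pos [0.6099 0.0269 0.2182] phi 98.71 tilt 0.98 q6 1.46 F [-0.7 -0.8 -0.5] w 0.799
  go [-7.896 -3.636  0.072] turn -4.548
time: 8.65
position: [0.5508, -0.1848, 0.2153]
eef_rot: [1.43, 2.784, 0.015]
wrist_force: [-0.4, -0.6, 0.5]
width: 0.797
t 8.65 pos [ 0.5508 -0.1848  0.2153] phi 125.62 tilt 0.88 q6 0.62 F [-0.4 -0.6  0.5] w 0.797
  go [0.107 0.04  0.013] turn -0.063
tool z xy mrad [15.2  2.8]
```

View pics/w8.png

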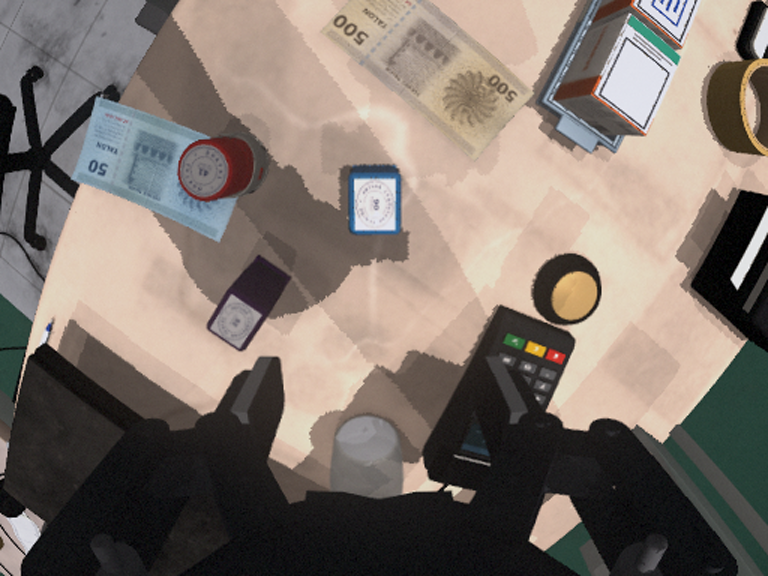

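View straight above: blue stamp's top at (375,203), upright and nearly square with the picture, and carton_c's fully lit frame at (635,68). Measuring.

Run:
```python
from h import *
D=np.load("w8.npz"); w={k:D[k] for k in D}; w["n"]="wrist"
for t in (140,160,175): print("c",frame(w,(635/1.5,75/1.5),.0785,t))
S=4;hsv=cv2.cvtColor(cv2.resize(w["image"],None,fx=S,fy=S,interpolation=cv2.INTER_CUBIC),cv2.COLOR_BGR2HSV)
im=cv2.imread("pics/w8.png")[150:250,330:420]; cv2.imwrite("pics/w8s.png",cv2.resize(im,None,fx=5.5,fy=5.5,interpolation=cv2.INTER_CUBIC))
im=cv2.imread("pics/w8.png")[0:160,530:710]; cv2.imwrite("pics/w8c.png",cv2.resize(im,None,fx=3.5,fy=3.5,interpolation=cv2.INTER_CUBIC))
m=cv2.inRange(hsv,(95,80,40),(125,255,255)); m[:, :300*S//2]=m[:, :300*S//2]
x0,x1,y0,y1=[int(v/1.5*S) for v in(335,415,155,245)]
mm=np.zeros_like(m);mm[y0:y1,x0:x1]=m[y0:y1,x0:x1]
c=max(cv2.findContours(mm,cv2.RETR_EXTERNAL,cv2.CHAIN_APPROX_NONE)[0],key=cv2.contourArea)
print(cv2.boundingRect(c))
P=np.array([onz(w,(p[0][0]/S-.375,p[0][1]/S-.375),.078)[:2] for p in c])
print("blue outline",cv2.minAreaRect((P*1000).astype(np.float32)))
for t in(140,160):print("white label",frame(w,(355/1.5,185/1.5),.078,t))
```

```text
c (array([0.61390204, 0.02012141]), 8.632170677185059, (39.3087158203125, 46.149295806884766))
c (array([0.61381506, 0.02014815]), 8.730127334594727, (38.87895584106445, 45.97551727294922))
c (array([0.61380243, 0.0201249 ]), 8.657670974731445, (38.632965087890625, 45.668643951416016))
(930, 443, 139, 183)
blue outline ((524.8362426757812, -148.764404296875), (30.907512664794922, 41.417869567871094), 35.705841064453125)
white label (array([ 0.52648853, -0.1506093 ]), 35.450416564941406, (25.053531646728516, 31.882125854492188))
white label (array([ 0.52646533, -0.1506322 ]), 35.503944396972656, (24.758634567260742, 31.416610717773438))
```

View pics/w8s.png

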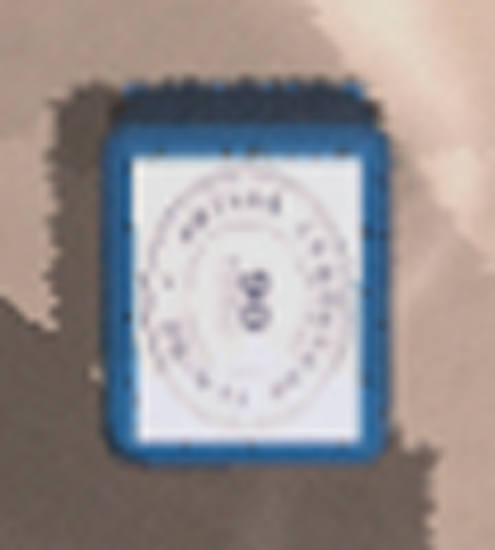

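View pics/w8c.png

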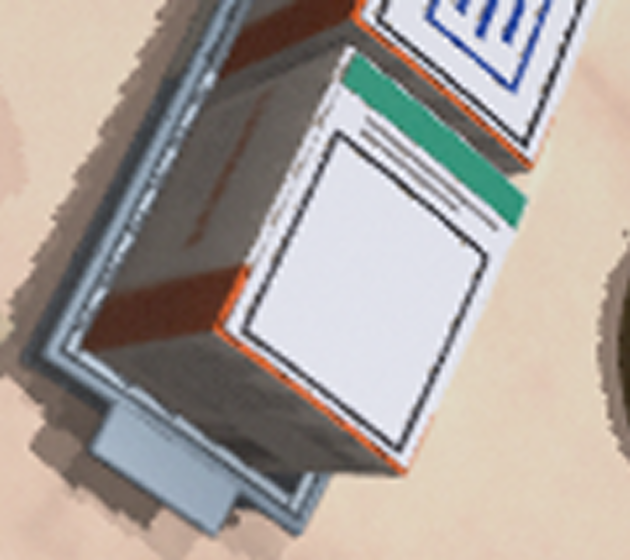

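```bash
python3 -c "
from h import *
togo([.5265,-.1506,.215],125.5);tz()"; python3 -m pendant '[[[100,1.67,0,0,0],[100,1.67,0,0,0],[100,1.67,0,0,0],[100,1.67,0,0,0]]]' >/dev/null; python3 -c "
from h import *
togo([.5265,-.1506,.12],125.5);tz()"; python3 -m pendant '[[[100,0,0,2,0]]]' >/dev/null;  python3 -c "
from h import *
togo([.5265,-.1506,.12],125.5);tz()"; python3 -m pendant '[[[100,0,0,1,0],[100,0,0,1,0],[100,0,0,1,0]]]' >/dev/null;  python3 -c "
from h import *
togo([.5265,-.1506,.12],125.5);tz()"
```

```text
t 8.70 pos [ 0.5511 -0.184   0.2156] phi 125.70 tilt 0.90 q6 0.62 F [ 0.5  0.3 -0.5] w 0.804
  go [ 1.66  -0.018  0.012] turn 0.033
tool z xy mrad [15.5  2.7]
t 9.10 pos [ 0.5273 -0.1496  0.2153] phi 125.77 tilt 0.92 q6 0.67 F [ 0.   0.6 -0.2] w 0.999
  go [ 0.012 -0.105  3.811] turn 0.045
tool z xy mrad [15.9  2.6]
t 9.20 pos [ 0.5316 -0.1503  0.1709] phi 125.79 tilt 1.53 q6 0.67 F [ 1.6 -0.7  0.3] w 1.001
  go [ 0.142 -0.215  2.031] turn 0.048
tool z xy mrad [26.6 -0.5]
t 9.50 pos [ 0.5325 -0.1505  0.1465] phi 125.78 tilt 1.52 q6 0.67 F [ 1.3  0.6 -0. ] w 0.998
  go [ 0.152 -0.22   1.055] turn 0.047
tool z xy mrad [26.4 -0.5]
```

```bash
python3 -m pendant '[[[100,0,0,-2,0]]]' >/dev/null;  python3 -c "
from h import *
togo([.5265,-.1506,.12],125.5);tz()"; python3 -m pendant '[[[100,0,0,0,0],[100,0,0,0,0]]]' >/dev/null;  python3 -c "
from h import *
togo([.5265,-.1506,.12],125.5);tz()"
```

```text
t 9.60 pos [ 0.5289 -0.1498  0.1913] phi 125.78 tilt 0.97 q6 0.67 F [0.6 0.1 0.6] w 1.002
  go [ 0.054 -0.138  2.849] turn 0.047
tool z xy mrad [16.8  2.2]
t 9.80 pos [ 0.53   -0.1502  0.1941] phi 125.78 tilt 1.20 q6 0.67 F [-0.   0.3  0.1] w 0.999
  go [ 0.105 -0.175  2.961] turn 0.046
tool z xy mrad [20.9  1.1]
```

```bash
python3 -m pendant '[[[100,0,0,-2,0]]]' >/dev/null; python3 -m pendant '[[[100,0,0,-2,0]]]' >/dev/null;  python3 -c "
from h import *
togo([.5265,-.1506,.12],125.5);tz()"; python3 -m pendant '[[[100,0,0,0.5,0],[100,0,0,1,0],[100,0,0,1.5,0],[100,0,0,2,0],[100,0,0,2.5,0],[100,0,0,3,0],[100,0,0,3,0]]]' >/dev/null;  python3 -c "
from h import *
togo([.5265,-.1506,.12],125.5);tz()"
```

```text
t 10.00 pos [ 0.5253 -0.1497  0.286 ] phi 125.77 tilt 0.53 q6 0.67 F [ 1.  -0.2  1.5] w 0.999
  go [-0.051 -0.044  6.64 ] turn 0.045
tool z xy mrad [7.9 4.7]
t 10.70 pos [ 0.5252 -0.1491  0.2087] phi 125.77 tilt 0.43 q6 0.67 F [-0.7  0.3  0.1] w 0.996
  go [-0.084 -0.019  3.549] turn 0.045
tool z xy mrad [5.  5.5]
```

```bash
python3 -m pendant '[[[100,0,0,-2,0]]]' >/dev/null;  python3 -m pendant '[[[100,0,0,0.3,0],[100,0,0,0.6,0],[100,0,0,1,0],[100,0,0,1.5,0],[100,0,0,2,0],[100,0,0,2.5,0],[100,0,0,2.5,0]]]' >/dev/null;  python3 -c "
from h import *
togo([.5265,-.1506,.12],125.5);tz()"
```

```text
t 11.50 pos [ 0.5208 -0.1477  0.1867] phi 125.77 tilt 0.86 q6 0.67 F [0.2 0.3 1.1] w 1.005
  go [-0.267  0.127  2.663] turn 0.045
tool z xy mrad [-11.1  10.2]
```

```bash
python3 -m pendant '[[[100,0,0,2,0]]]' >/dev/null;  python3 -m pendant '[[[100,0,0,0,0],[100,0,0,0,0]]]' >/dev/null;  python3 -c "
from h import *
togo([.5265,-.1506,.12],125.5);tz()"
```

```text
t 11.80 pos [ 0.5232 -0.1481  0.1456] phi 125.77 tilt 0.42 q6 0.67 F [0.3 0.2 0.7] w 1.000
  go [-0.164  0.044  1.022] turn 0.045
tool z xy mrad [-0.9  7.3]
```

```bash
python3 -m pendant '[[[100,-0.16,0.04,0.4,0.045],[100,-0.16,0.04,0.9,0.045],[100,-0.16,0.04,1.5,0.045],[100,-0.16,0.04,2.1,0.045],[100,-0.16,0.04,2.7,0.045],[100,-0.16,0.04,3.2,0.045],[100,-0.16,0.04,3.5,0.045],[100,-0.16,0.04,3.5,0.045]]]' >/dev/null;  python3 -c "
from h import *
togo([.5265,-.1506,.055],125.5);tz()
w=cam('wrist')
crop(w,'w9',0,0,512,384,1.5)
for t in(80,100,120,140): print(frame(w,(390/1.5,405/1.5),.078,t))"
```

```text
t 12.60 pos [ 0.5257 -0.1499  0.0567] phi 125.50 tilt 0.48 q6 0.67 F [ 0.4 -0.5  0.3] w 0.998
  go [-0.042  0.012  0.067] turn 0.000
tool z xy mrad [-2.8  7.8]
(array([ 0.52623077, -0.15043552]), 35.4840087890625, (24.774410247802734, 31.35831069946289))
(array([ 0.52624768, -0.15045146]), 35.467960357666016, (24.370832443237305, 31.021541595458984))
(array([ 0.54701501, -0.15716574]), -55.67015838623047, (290.233642578125, 520.79541015625))
(array([ 0.54451807, -0.15350946]), -55.67015838623047, (299.0887451171875, 520.79541015625))
```

View pics/w9.png

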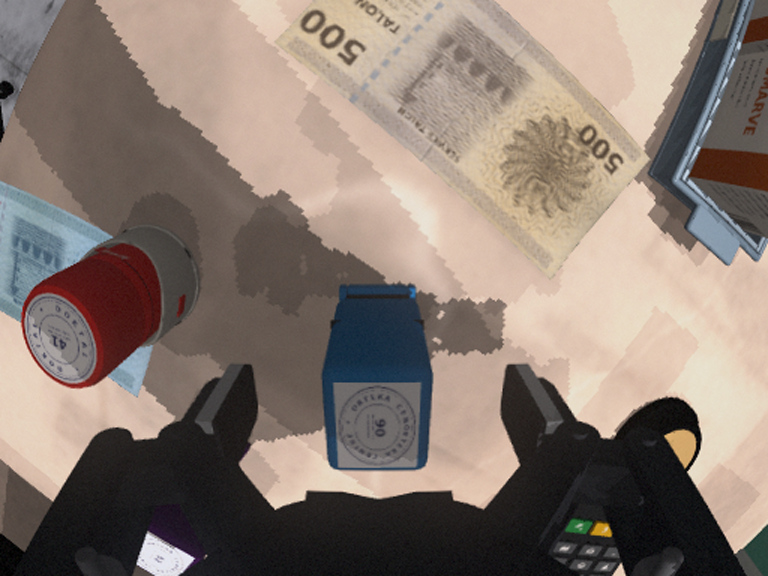

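Stamp centred between the pads (top at (378,425), jaws at 257/503). Closing without any downward command, so the shell isn't pressed.

```bash
python3 -m pendant '[[[60,0,0,0,0],[48,0,0,0,0],[42,0,0,0,0],[36,0,0,0,0],[30,0,0,0,0]]]'; python3 -c "
from h import *
togo([.5265,-.1506,.055],125.5);tz()"
```

```text
time: 13.15
position: [0.5264, -0.1501, 0.0582]
eef_rot: [-1.437, -2.789, -0.009]
wrist_force: [0.7, 0.2, 3.0]
width: 0.382
t 13.15 pos [ 0.5264 -0.1501  0.0582] phi 125.50 tilt 0.42 q6 0.67 F [0.7 0.2 3. ] w 0.382
  go [-0.019 -0.006  0.129] turn 0.000
tool z xy mrad [-0.8  7.2]
```

```bash
python3 -m pendant '[[[0,0,0,-0.1,0],[0,0,0,-0.1,0],[0,0,0,-0.3,0],[0,0,0,-0.6,0],[0,0,0,-1,0],[0,0,0,-1,0]]]'; python3 -c "
from h import *
togo([.5265,-.1506,.055],125.5);tz()
w=cam('wrist');crop(w,'w10',0,0,512,384,1.5)"
```

```text
time: 13.75
position: [0.5272, -0.1506, 0.0852]
eef_rot: [-1.438, -2.792, -0.01]
wrist_force: [0.1, -0.1, -0.1]
width: 0.38
t 13.75 pos [ 0.5272 -0.1506  0.0852] phi 125.50 tilt 0.39 q6 0.67 F [ 0.1 -0.1 -0.1] w 0.380
  go [ 0.012 -0.03   1.209] turn -0.000
tool z xy mrad [1.8 6.5]
```

View pics/w10.png

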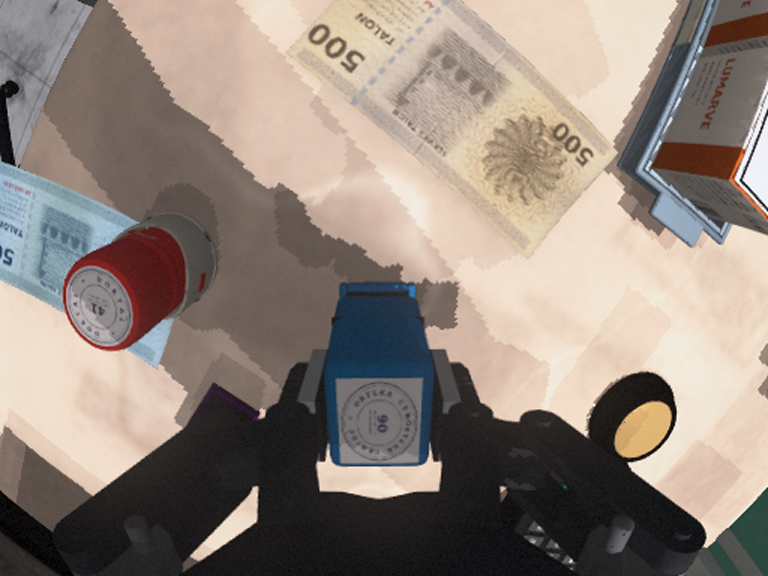

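Stamp lifted, top label at (380,420), foot's far edge at (341–415,285). Computing its offset from the TCP.

Run:
```python
from h import *
w=cam('wrist');s=sense();p=np.array(s["position"]);R=cv2.Rodrigues(np.array(s["eef_rot"],float))[0]
for t in(60,80,100):
    c,y,sz=frame(w,(350/1.5,390/1.5),.078+p[2]-.0582,t); print(c,y,sz, "off tool mm",(R.T@np.array([*(c-p[:2]),.078-.0582]))*1e3)
im=cv2.imread("pics/w10.png")[265:475,300:460]; cv2.imwrite("pics/w10z.png",cv2.resize(im,None,fx=2.85,fy=2.85,interpolation=cv2.INTER_CUBIC))
zf=p[2]-.0582
for u in[(341,283),(416,283)]:
    for z in(zf,zf+.004):
        X=onz(w,np.array(u)/1.5,z); print(z,"foot edge in tool",np.round(R.T@(X-p)*1e3,1))
print("frame c (top cam check)")
t=cam("top"); crop(t,"t10",200,155,80,60,8)
for th in(150,170,185): print(frame(t,(235.5,181),.0785,th))
```

```text
[ 0.53246094 -0.15734122] 36.094356536865234 (40.62470626831055, 48.24348449707031) off tool mm [ -8.90032319   0.78279457 -19.84778373]
[ 0.52794586 -0.15071417] 35.67690658569336 (25.048809051513672, 31.860294342041016) off tool mm [ -0.88336236   0.95551572 -19.80156699]
[ 0.52789832 -0.15070683] 35.880104064941406 (24.648609161376953, 31.348222732543945) off tool mm [ -0.84977585   0.92107054 -19.80151816]
0.02550029165203198 foot edge in tool [ 17.9 -15.6  58.2]
0.02950029165203198 foot edge in tool [ 19.2 -15.2  54.2]
0.02550029165203198 foot edge in tool [17.8 17.6 58.4]
0.02950029165203198 foot edge in tool [19.1 17.2 54.4]
frame c (top cam check)
(array([0.51846655, 0.01752203]), 22.04473304748535, (874.7689819335938, 1048.2911376953125))
(array([0.60979736, 0.14658357]), -0.329498291015625, (614.7176513671875, 696.7462158203125))
(array([0.62722345, 0.06322974]), 18.521808624267578, (281.79827880859375, 619.776123046875))
```

View pics/w10z.png

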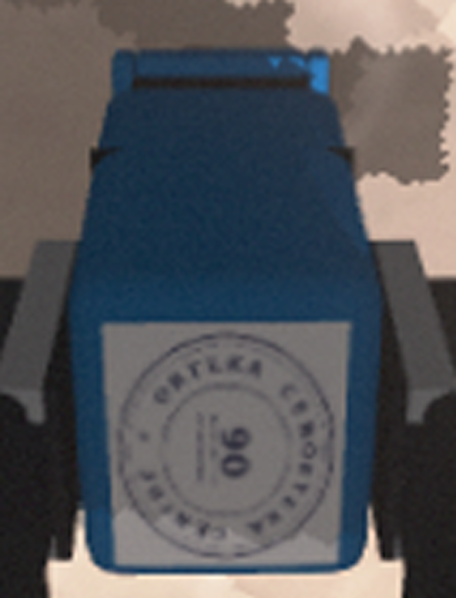

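View pics/t10.png

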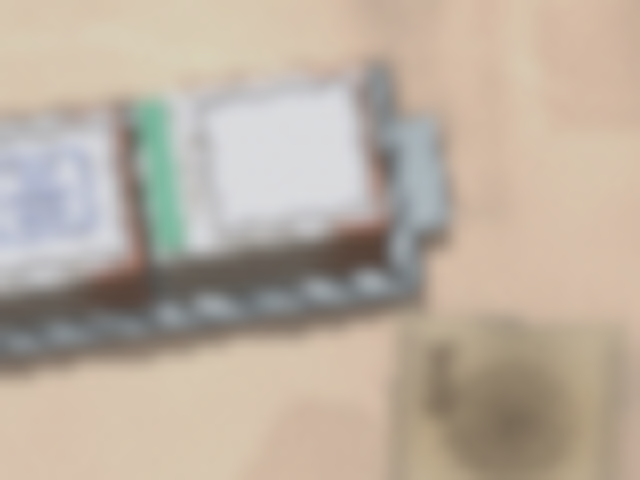

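```bash
python3 -m pendant '[[[0,0,0,-0.3,0],[0,0,0,-0.8,0],[0,0,0,-1.4,0],[0,0,0,-2,0],[0,0,0,-2.6,0],[0,0,0,-3,0],[0,0,0,-3.1,0],[0,0,0,-3.1,0]]]' >/dev/null; python3 -c "
from h import *
togo([.6229,-.048,.16],98.65);tz()"
```

```text
t 14.70 pos [ 0.5266 -0.1509  0.1611] phi 125.50 tilt 0.40 q6 0.67 F [-0.   0.6 -0.2] w 0.384
  go [1.115 5.526 0.071] turn 4.475
tool z xy mrad [-0.2  7. ]
```

```bash
python3 -m pendant '[[[0,0.15,0.7,0,0.7],[0,0.3,1.5,0,1.4],[0,0.5,2.4,0,2.2],[0,0.7,3.4,0,3],[0,0.9,4.4,0,3.8],[0,1.05,5.2,0,4.3],[0,1.12,5.53,0,4.47],[0,1.12,5.53,0,4.47]]]' >/dev/null; python3 -c "
from h import *
togo([.6229,-.048,.16],98.65);tz()
w=cam('wrist');crop(w,'w11',0,0,512,384,1.5)"
```

```text
t 15.50 pos [ 0.6229 -0.0473  0.1607] phi 98.78 tilt 0.42 q6 1.34 F [ 0.1 -0.  -1.2] w 0.383
  go [-0.029 -0.006  0.028] turn 0.022
tool z xy mrad [-1.8  7.1]
```

View pics/w11.png

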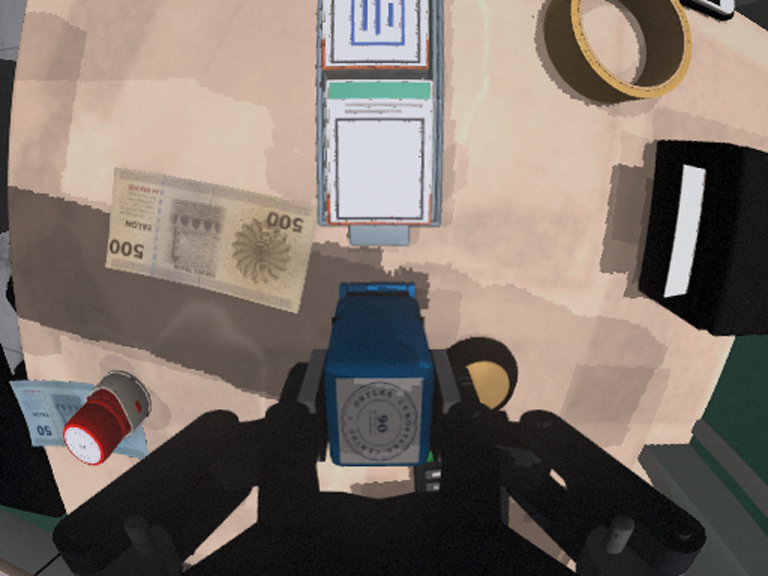

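Empty frame fully lit at (380,170), with the held stamp square below it at (380,370). Measuring both in this view.

Run:
```python
from h import *
w=cam('wrist');s=sense();p=np.array(s["position"]);R=cv2.Rodrigues(np.array(s["eef_rot"],float))[0]
F=[]
for t in(140,160,175):
    c,y,sz=frame(w,(380/1.5,170/1.5),.0785,t); F.append(c); print("frame",c,y,sz)
for t in(70,80,90,100):
    c,y,sz=frame(w,(350/1.5,385/1.5),.078+p[2]-.0582,t); o=R.T@np.array([*(c-p[:2]),.078-.0582])*1e3; print("label",c,y,sz,o)
F=np.mean(F,0)
zf=p[2]-.0582
for u in[(340,284),(416,284)]:
    X=onz(w,np.array(u)/1.5,zf+.002); print("foot edge in tool",np.round(R.T@(X-p)*1e3,1))
phi=np.radians(98.65);tx=np.array([np.cos(phi),np.sin(phi)]);ty=np.array([np.sin(phi),-np.cos(phi)])
off=-.0011*tx+.00095*ty
print("target",F-off); togo([*(F-off),.155],98.6)
```

```text
frame [0.61376428 0.02025411] 8.726436614990234 (39.408966064453125, 46.193153381347656)
frame [0.61376575 0.02025746] 8.705231666564941 (39.052825927734375, 45.837562561035156)
frame [0.61377808 0.02021116] 8.531624794006348 (38.98958969116211, 45.7763557434082)
label [ 0.62349243 -0.04727789] 8.98247241973877 (24.620235443115234, 31.606504440307617) [  0.99400415   1.28206454 -19.79370799]
label [ 0.62348859 -0.04725651] 8.98588752746582 (24.402591705322266, 31.332881927490234) [  1.01572483   1.2815158  -19.79355567]
label [ 0.62353693 -0.04721074] 8.842229843139648 (24.204021453857422, 31.125755310058594) [  1.05361007   1.33625299 -19.79329818]
label [ 0.64312109 -0.06885698] -83.00426244735718 (275.8402099609375, 519.6255493164062) [-23.31821491  17.40123009 -19.96647316]
foot edge in tool [ 19.5 -15.5  56.3]
foot edge in tool [19.5 17.5 56.3]
target [0.61266474 0.02118552]
t 15.60 pos [ 0.6224 -0.0483  0.1613] phi 98.75 tilt 0.40 q6 1.34 F [ 0.6 -0.6 -0.8] w 0.387
  go [2.805 0.04  0.273] turn 0.024
```

```bash
python3 -m pendant '[[[0,0.3,0.04,0,0.02],[0,0.8,0.04,0,0.02],[0,1.4,0.04,0,0.02],[0,2,0.04,0.1,0.02],[0,2.5,0.04,0.2,0.02],[0,2.75,0.04,0.4,0.02],[0,2.77,0.04,0.6,0.02],[0,2.77,0.04,0.6,0.02]]]' >/dev/null; python3 -c "
from h import *
togo([.6128,.0201,.1417],98.65);tz()
w=cam('wrist');crop(w,'w12',0,0,512,384,1.5)
im=cv2.imread('pics/w12.png')[180:480,270:490]; cv2.imwrite('pics/w12z.png',cv2.resize(im,None,fx=2,fy=2,interpolation=cv2.INTER_CUBIC))"
```

```text
t 16.40 pos [0.6124 0.0205 0.1456] phi 98.65 tilt 0.41 q6 1.45 F [ 0.7  0.  -1. ] w 0.380
  go [-0.019  0.015  0.157] turn -0.000
tool z xy mrad [-2.8  6.7]
```

View pics/w12z.png

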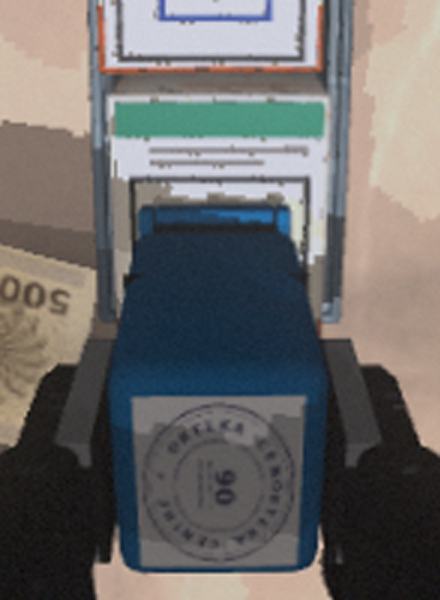

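Run:
```python
from h import *
w=cam('wrist');s=sense();p=np.array(s["position"]);R=cv2.Rodrigues(np.array(s["eef_rot"],float))[0]
im=cv2.imread('pics/w12.png')[255:345,325:435]; cv2.imwrite('pics/w12y.png',cv2.resize(im,None,fx=6,fy=6,interpolation=cv2.INTER_CUBIC))
```

```text
(no output)
```

View pics/w12y.png

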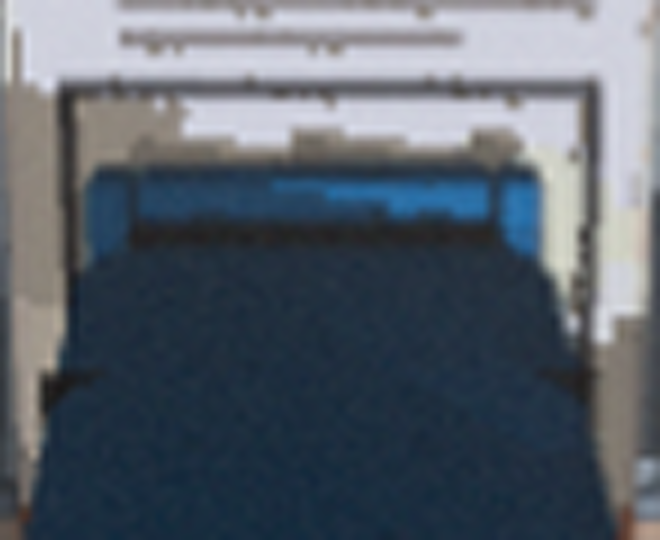

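Run:
```python
from h import *
w=cam('wrist')
# position averaged over reads
s=sense();p=np.array(s["position"]);R=cv2.Rodrigues(np.array(s["eef_rot"],float))[0]
f=lambda x,y:((325+x/6)/1.5,(255+y/6)/1.5)
zf=p[2]-.0582
for n,u,z in[("foot L",(85,172),zf),("foot R",(541,172),zf),("frame L",(77,180),.0785),("frame R",(587,180),.0785),("frame topL",(80,97),.0785),("frame topR",(582,97),.0785)]:
    print(n,np.round(R.T@(onz(w,f(*u),z)-p)*1e3,2), )
c=[];
print("zf",zf); togo([.6128,.0201,.1417],98.65)
```

```text
foot L [ 18.7  -16.42  58.33]
foot R [18.7  17.   58.33]
frame L [ 14.82 -18.    68.4 ]
frame R [14.82 21.47 68.39]
frame topL [ 21.5  -17.59  68.45]
frame topR [21.5  20.89 68.44]
zf 0.08859449576216383
t 16.55 pos [0.6129 0.0199 0.1468] phi 98.59 tilt 0.40 q6 1.45 F [ 0.5  0.4 -1.7] w 0.380
  go [ 0.007 -0.001  0.204] turn -0.010
```

```bash
python3 -m pendant '[[[0,0,0.03,0,0.03],[0,0,0.055,0.1,0.03],[0,0,0.055,0.2,0.03],[0,0,0.055,0.28,0.03],[0,0,0.055,0.28,0.03]]]' >/dev/null; python3 -c "
from h import *
togo([.6142,.0201,.1367],98.65);tz()
w=cam('wrist');crop(w,'w13',0,0,512,384,1.5)
im=cv2.imread('pics/w13.png')[255:345,325:435]; cv2.imwrite('pics/w13y.png',cv2.resize(im,None,fx=6,fy=6,interpolation=cv2.INTER_CUBIC))"
```

```text
t 17.05 pos [0.614  0.0201 0.1393] phi 98.41 tilt 0.41 q6 1.45 F [-0.6 -0.1 -1.7] w 0.380
  go [-0.003  0.008  0.103] turn -0.040
tool z xy mrad [-2.   6.8]
```

View pics/w13y.png

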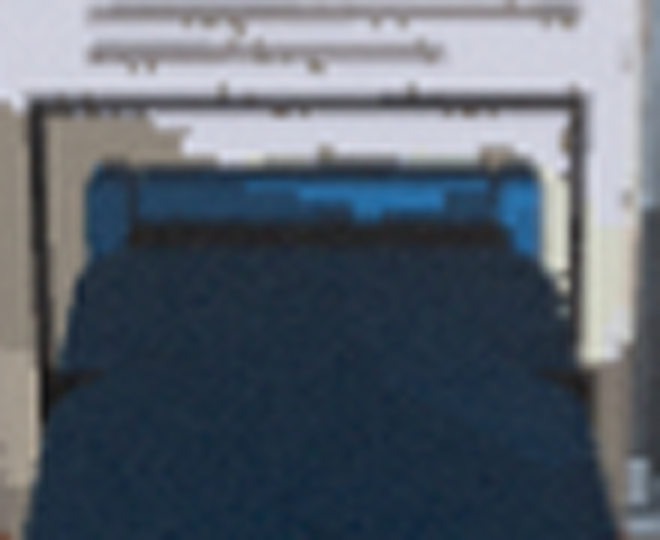

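Run:
```python
from h import *
w=cam('wrist')
s=sense();p=np.array(s["position"]);R=cv2.Rodrigues(np.array(s["eef_rot"],float))[0]
f=lambda x,y:((325+x/6)/1.5,(255+y/6)/1.5)
zf=p[2]-.0582
for n,u,z in[("foot L",(87,170),zf),("foot R",(541,170),zf),("frame L",(47,180),.0785),("frame R",(571,180),.0785),("frame topL",(45,110),.0785),("frame topR",(570,108),.0785)]:
    print(n,np.round(R.T@(onz(w,f(*u),z)-p)*1e3,2), )
togo([.6142,.0201,.1367],98.65)
```

```text
foot L [ 18.72 -16.19  58.34]
foot R [18.71 17.1  58.32]
frame L [ 16.98 -19.49  61.32]
frame R [16.97 19.62 61.3 ]
frame topL [ 22.42 -19.47  61.36]
frame topR [22.56 19.4  61.34]
t 17.15 pos [0.6141 0.0202 0.1397] phi 98.41 tilt 0.40 q6 1.45 F [ 0.6  1.1 -0.6] w 0.385
  go [-0.004  0.003  0.12 ] turn -0.040
```

```bash
python3 -m pendant '[[[0,0.03,-0.016,0.02,-0.02],[0,0.03,-0.016,0.06,-0.02],[0,0.03,-0.016,0.08,-0.02],[0,0.03,-0.016,0.08,-0.02]]]' >/dev/null; python3 -c "
from h import *
togo([.6142,.0201,.1367],98.65);tz()
w=cam('wrist');crop(w,'w14',0,0,512,384,1.5)
im=cv2.imread('pics/w14.png')[255:345,325:435]; cv2.imwrite('pics/w14y.png',cv2.resize(im,None,fx=6,fy=6,interpolation=cv2.INTER_CUBIC))"
```

```text
t 17.55 pos [0.6136 0.0209 0.1376] phi 98.53 tilt 0.40 q6 1.45 F [ 1.3  0.1 -1.3] w 0.380
  go [-0.035  0.02   0.036] turn -0.019
tool z xy mrad [-1.6  6.8]
```

View pics/w14y.png

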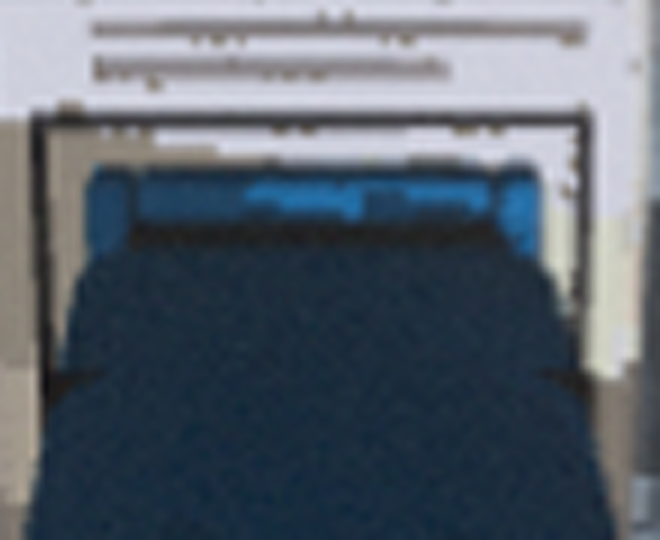

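Foot edges (87–541) now centred in the frame (48–577), far margin about 3 mm. Lowering to contact.

```bash
python3 -m pendant '[[[0,0,0,0.03,0],[0,0,0,0.06,0],[0,0,0,0.09,0],[0,0,0,0.09,0]]]' >/dev/null; python3 -c "
from h import *
togo([.6142,.0201,.1367],98.65);tz()"
```

```text
t 18.00 pos [0.6138 0.0209 0.1363] phi 98.53 tilt 0.39 q6 1.45 F [-1.4 -0.4  6.1] w 0.381
  go [-0.032  0.01  -0.018] turn -0.020
tool z xy mrad [-0.3  6.8]
```

```bash
python3 -m pendant '[[[0,0,0,0.08,0],[0,0,0,0.16,0],[0,0,0,0.24,0],[0,0,0,0.32,0],[0,0,0,0.38,0],[0,0,0,0.42,0],[0,0,0,0.42,0],[0,0,0,0.42,0]]]' >/dev/null; python3 -c "
from h import *
import numpy as np
for i in range(3):
  togo([.6142,.0201,.1265],98.65);tz(); read_camera('top')"
```

```text
t 18.80 pos [0.6141 0.0209 0.1272] phi 98.53 tilt 0.40 q6 1.45 F [-3.7 -0.3  7.7] w 0.379
  go [-0.034  0.     0.028] turn -0.020
tool z xy mrad [1.4 6.8]
t 18.85 pos [0.6141 0.0209 0.1272] phi 98.53 tilt 0.40 q6 1.45 F [-1.5 -0.5  8.4] w 0.381
  go [-0.034  0.     0.027] turn -0.020
tool z xy mrad [1.4 6.8]
t 18.90 pos [0.6141 0.0209 0.1272] phi 98.53 tilt 0.40 q6 1.45 F [-3.  -0.2  8.5] w 0.381
  go [-0.034  0.     0.029] turn -0.020
tool z xy mrad [1.4 6.8]
```

```bash
python3 -m pendant '[[[0,0,0,0.07,0],[0,0,0,0.1,0],[0,0,0,0.1,0],[0,0,0,0.1,0]]]' >/dev/null; python3 -c "
from h import *
for i in range(3):
  togo([.6142,.0201,.1265],98.65);tz(); w=cam('wrist')
crop(w,'w15',0,0,512,384,1.5); s=cam('side'); crop(s,'s15',200,160,130,100,6)"
```

```text
t 19.35 pos [0.6141 0.0209 0.1266] phi 98.53 tilt 0.43 q6 1.45 F [-4.7 -1.  11.5] w 0.385
  go [-0.032 -0.001  0.002] turn -0.020
tool z xy mrad [3.  6.9]
t 19.40 pos [0.6141 0.0209 0.1265] phi 98.53 tilt 0.43 q6 1.45 F [-4.4 -0.4 11.5] w 0.390
  go [-0.033 -0.001  0.001] turn -0.020
tool z xy mrad [2.9 6.9]
t 19.45 pos [0.6141 0.0209 0.1265] phi 98.53 tilt 0.43 q6 1.45 F [-5.4 -0.4 11.8] w 0.381
  go [-0.032 -0.001  0.001] turn -0.020
tool z xy mrad [2.9 6.8]
```

View pics/w15.png

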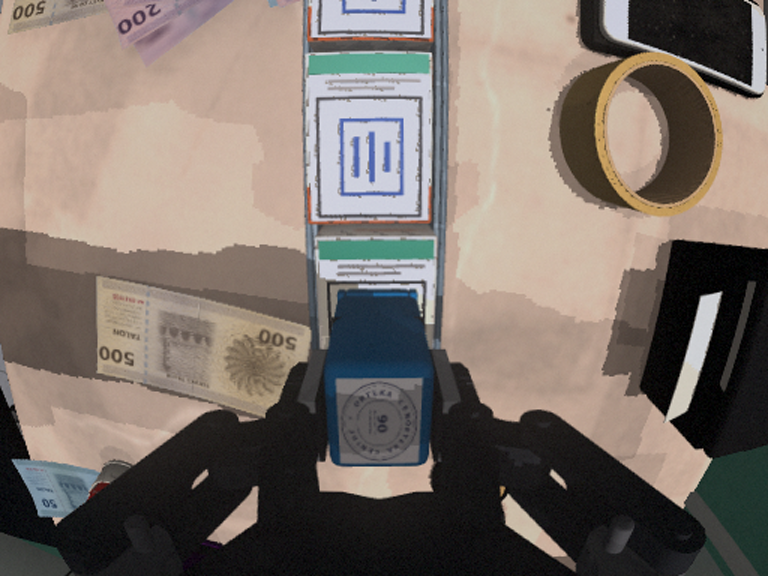

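View pics/s15.png

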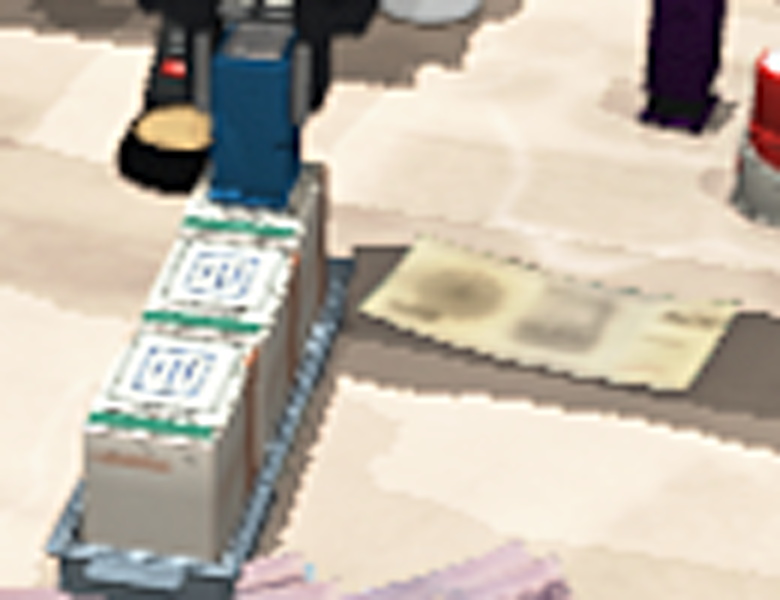

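Run:
```python
from h import *
im=cv2.imread('pics/w15.png')[255:345,325:435]; cv2.imwrite('pics/w15y.png',cv2.resize(im,None,fx=6,fy=6,interpolation=cv2.INTER_CUBIC))
t=cam("top"); crop(t,"t15",150,120,240,160,3.3); togo([.6142,.0201,.1265],98.65)
```

```text
t 19.60 pos [0.6141 0.0209 0.1265] phi 98.53 tilt 0.43 q6 1.45 F [-4.4 -0.3 11.7] w 0.381
  go [-0.032 -0.001  0.001] turn -0.020
```

View pics/w15y.png

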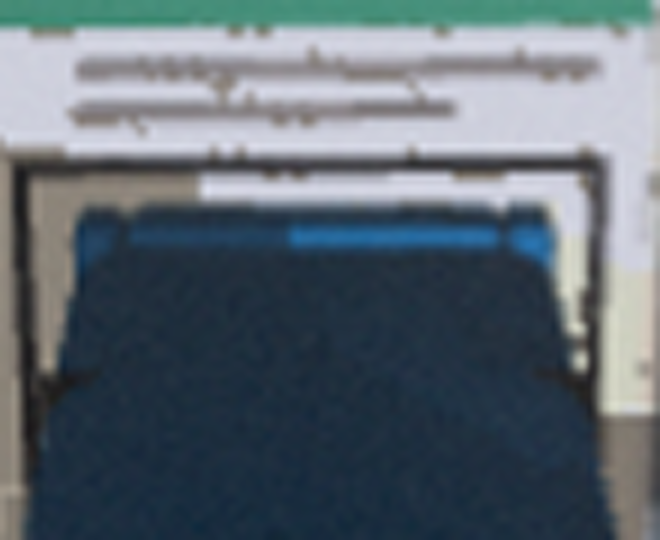

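View pics/t15.png

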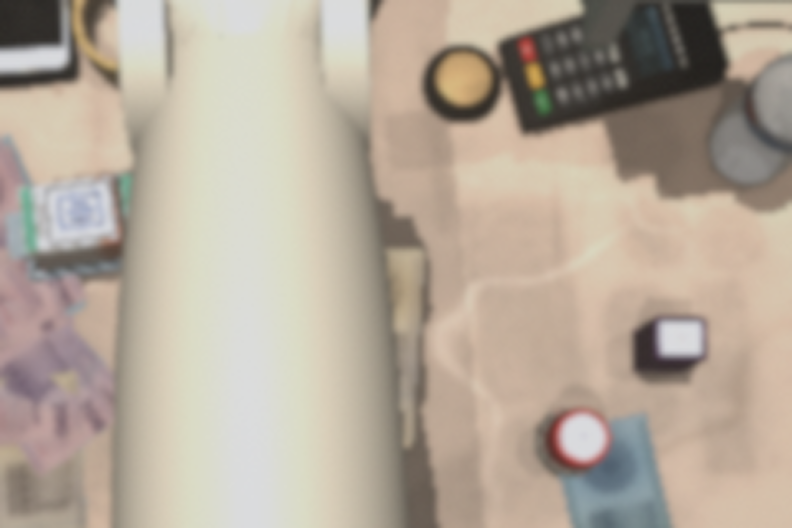

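The foot (77–552) is centred in the frame (30–590) with about a 3 mm margin on the far side. No black is visible between shell and foot, the force holds steady at 11.7 N, and the bystanders are in place. Handing in.

```bash
python3 -c "
from rig import *
print(hand_in())"
```

```text
the job is handed in; nothing more can be done
None
```

The third carton is standing in the tray's free place and has been let go. The blue stamp is held pressed down in the middle of its empty frame. I handed in at 19.6 s; no verdict is reported.

**Carton:** It is square with its neighbour, with frame yaws of about 8.6° against 8.5°. The frames are about 75 mm apart along the row, and the carton sits about 2 mm farther back than the middle one.

**Stamp, last checks:**
- **Centring:** the foot is within about 0.5–1 mm of the frame's centre.
- **Tilt:** the tool leans 0.4°. Earlier fast vertical moves had tilted it up to 1.5°, and I worked most of that out before gripping the stamp.
- **Stroke:** the shell moved about 10 mm from contact. The force then rose to a steady reading of about 11.7 N, above the 9 N needed at the end of the stroke, and no gap showed between shell and foot.

**Disagreements and limits:**
- There was a sideways force of about 4.5 N at the wrist while pressing; nothing was seen to shift.
- Heights measured from two wrist views came out 1–4 mm lower than the text gives, about what the calibration allows.
- The top camera could not confirm the frame or the finished placing. Its picture was too blurred for the mask, and the arm hid the tray at the end.
- The print itself is hidden under the stamp, so I could not see it.

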